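# Clear the bench after a turning job: tools to the foam, stock to the bins

## Robot

A 7-joint arm with a two-finger parallel gripper is mounted at the origin on a cart in front of the work surface, level with it; the furniture and walls round the work are solid. World frame = base frame: x ahead of the robot, y to its left, z up, the work surface at z = 0. Lengths are in m, angles in rad, forces in N, time in s.
With the tool pointing down it reaches from about 0.35 to 0.9 m from the base axis. Payload 8.1 kg.
Tool frame: the origin (TCP) lies between the finger pads; the fingertips stand 22 mm ahead of it and the grasp point (between the pads) lies 3 mm ahead of it; z points along the fingers, x is the direction in which the jaws open and shut, and the axes are right-handed (so a half turn about z gives the same grasp; the last joint's range is limited). The gripper opens to 92 mm and grips with 3 to 60 N. Pads are 19 mm wide; open, the fingers measure 130 mm over their backs; the gripper's body (75 mm by 190 mm) begins 47 mm behind the grasp point.
Start: joints at [-1.415, 0.434, 0.025, 1.573, -0.012, 1.134, -0.075], TCP at [0.16, 0.604, 0.249] pointing down, gripper open.
Joint ranges: [-2.62, 2.62], [-0.44, 2.09], [-1.27, 1.32], [0.08, 2.57], [-1.32, 4.46], [0.12, 2], [-2.74, 2.74]. Speed limits (rad/s): [2.22, 2.22, 3.01, 3.01, 3.14, 3.14, 3.14].

## Interface

Orientations are given as a rotation vector (axis times angle).
In Python, from cell import arm, vision, order gives the robot as it stands.
- The arm moves only by the tool apply_moves, never from a script. Its argument "commands" is a list of rows, each a list of 6 numbers: the shift along the tool's x, y, z in cm, then the turn, a rotation vector about the tool's x, y, z in rad. A call has 1 to 5 rows; each row shifts and turns the commanded pose from where the row before left it, along the tool's axes as they then stand; what a row does not reach is not made up. A row lasts 1/10 s, in which the tool goes at most 50 mm and 8.59 degrees, less where a joint would pass 70% of its speed; a pose out of reach is approached as far as the arm can. A call with a gripper value outside its range is refused whole. "claw" is the closure, from -1 (fully open) to 1 (shut), so that 0 is half open, set as the call begins (left out, the last holds). The fingers move at their own pace and stop on an object; "newtons" is the grip in N (left out, the last holds). Time passes only in rows, so rows that do not move let the fingers close. It gives the time, the measured TCP pose, the force and the opening at its end, in the units of the state.
- arm.observe(): the state, without advancing time (a new reading comes with each control period).
- vision.get_image(name): name is "scene" or "top" or "wrist"; returns (picture, depth): 480x640x3 uint8, red, green, blue; 480x640 float32, m along the optical axis (not along the pixel's ray), 0 where there is no reading.
- vision.get_calibration(name): a dict with "K" (3x3 intrinsics, pixels), "R" (3x3) and "t" (3): a world point X has camera coordinates R X + t. Camera axes: x right, y down, z forward; pixel columns grow to the right and rows downward; lengths in m; the calibration is good to about 2 mm. A picture is of the moment at which its call begins: read the wrist's pose just before it. get_calibration takes no time and is no camera call; for the wrist camera it gives the pose at the moment of the call.
- order.sign_off(): hands the job in, once; it reports no verdict.
The state is a dict: "clock": time; "joints": joint angles; "dq": joint speeds; "joint_efforts": joint torques, N m; "position": TCP position; "ee_rot": TCP orientation; "force": force on the tool from outside, world axes, zero at the start; "ft_torque": the same for the moment, N m; "width": opening from 0.0 (shut) to 1.0 (fully open).
Only numpy, scipy, OpenCV 4.12 (cv2) and the standard library are available. Lean on these libraries where they do the work, as an engineer would, in place of code of your own. Each camera call takes 0.05 s, during which the arm holds its last target.

## Task

The turning job is finished, so put away what lies loose on the bench behind the vice: press the boring bar, the soft jaw and the chuck key each right down into its own cutout in the foam tool insert, lay the carton of inserts flat on the floor of the blue bin that holds the other cartons, and set the turned cap upright on the floor of the blue bin that holds the other caps. Let go of everything, and leave the spanner and the taper sleeve where they are.

Things in the scene. Friction and masses are not known exactly. Their poses are not given: they have to be found in the camera images.
- boring_bar: dark steel boring bar, a round shank 180 mm long and 22 mm in diameter, lying on the bench (0.5 kg). Origin: middle of its length, on its underside; x along the bar, z up. Take it across the shank at the middle. It may go into its groove either way round.
- soft_jaw: soft jaw: plain black rectangular block 40 mm (x) by 75 mm (y) by 30 mm high (0.6 kg). Origin: centre of its underside; y along its length. Take it across the 40 mm. It may go into its pocket either way round.
- chuck_key: T-shaped chuck key lying flat, 0.2 kg: round stem, 19 mm diameter, along y from -42 to +42 mm; thin cross bar, 8 mm diameter, 90 mm long, along x through the stem at y = -34 mm. Origin: middle of the stem's length, underside; z up. It may lie rocked by up to 8 degrees, one end of the cross bar touching the bench. Take it across the stem near the origin.
- insert_carton: flat carton of cutting inserts, dark with a light printed lid, 100 mm (x) by 66 mm (y) by 24 mm high, 0.14 kg, lying flat. Origin: centre of its underside. Take it across the 66 mm.
- turned_cap: turned metal cap, a plain light grey disc 44 mm in diameter and 34 mm high with a rounded top edge, standing on its flat side (0.18 kg); it is the one lying loose on the bench. Origin: centre of its underside, z up.
- foam_insert: fixed, stiff foam slab, mm: 220 (x) x 164 (y) x 40 high, black, yellow cutout floors at z 20; origin centre underside. 4-7 mm room round each part; finger slots as deep reach 26 mm past its sides. Bar groove along x, centre (0, 38), finger slot x -22..22. Jaw pocket, 75 mm side along x, centre (-57, -29), slot x -82..-32. Key T: key origin at (52, -29), axes as the slab's, slot y -50..-5.
- carton_bin: blue bin, open top, fixed, holding two cartons that stand on edge at its back. Outside 234 (x) x 153 mm (y); sides and back 90 mm high, front (-x) 46 mm. Inner floor 2 mm above the bench, x -102..102, y -60..60 mm. Origin: centre of the underside. The standing cartons, 82 mm high, fill the floor from x +39 back; it is free from x -102 to +35.
- cap_bin: blue bin like the carton bin (same sizes, origin and axes), fixed, holding three turned caps at (72, 32), (74, -26) and (24, 30) mm; its floor is free from x -102 to 0.
- spanner: bystander: ring and open-end spanner, 226 mm long (along its y), 35 mm wide, 10 mm high, lying loose behind the work. Origin: centre of its underside.
- taper_sleeve: bystander: dark taper sleeve, 38 mm in diameter, 62 mm high, standing loose behind the work. Origin: centre of its underside.
Not all that is in view belongs to the job. Of the things like the turned_cap, leave any that is yellow; of the rest the smaller one is meant.

How it is judged:
At the end, for the whole second after the job is handed in: Bar, jaw and key each rest on the floor of their own foam cutout (within 4.5 mm of the floor, 10 mm of its centre, in line); the carton lies flat on the floor of the carton bin and the cap stands on the floor of the cap bin (within 10 mm, tilt under 8 degrees); all released and at rest (x of boring_bar in the frame of foam_insert between -0.012 and 0.012 m and y of boring_bar in the frame of foam_insert between 0.028 and 0.048 m and z of boring_bar in the frame of foam_insert between 0.015 and 0.0245 m and angle between the x axis of boring_bar and the x axis of foam_insert, either way round below 0.15 rad and linear speed of each of boring_bar, soft_jaw, chuck_key, insert_carton, turned_cap below 0.01 m/s and x of soft_jaw in the frame of foam_insert between -0.067 and -0.047 m and y of soft_jaw in the frame of foam_insert between -0.039 and -0.019 m and z of soft_jaw in the frame of foam_insert between 0.015 and 0.0245 m and angle between the y axis of soft_jaw and the x axis of foam_insert, either way round below 0.15 rad and x of chuck_key in the frame of foam_insert between 0.042 and 0.062 m and y of chuck_key in the frame of foam_insert between -0.039 and -0.019 m and z of chuck_key in the frame of foam_insert between 0.015 and 0.0245 m and angle between the y axis of chuck_key and the y axis of foam_insert, either way round below 0.2 rad and x of insert_carton in the frame of carton_bin between -0.1 and 0.04 m and y of insert_carton in the frame of carton_bin between -0.06 and 0.06 m and z of insert_carton in the frame of carton_bin between -0.003 and 0.01 m and angle between each of insert_carton, turned_cap's own z axis and vertical below 0.15 rad and x of turned_cap in the frame of cap_bin between -0.1 and 0.1 m and y of turned_cap in the frame of cap_bin between -0.06 and 0.06 m and z of turned_cap in the frame of cap_bin between -0.003 and 0.01 m); the robot touches nothing.
It fails at once if the spanner is moved more than 30 mm (distance of spanner from where it was at the start of the episode above 0.03 m).
It fails at once if the taper sleeve is moved more than 30 mm or knocked over (distance of taper_sleeve from where it was at the start of the episode above 0.03 m or angle between taper_sleeve's own z axis and vertical above 0.5 rad).
It also fails if it takes over 134 s, if anything falls off the work surface, if the arm or the gripper's body presses on something with over 40 N, if the wrist force passes 120 N, or if a joint passes its speed limit or range.

## Working session

There is one attempt and no reset: what is moved stays moved. The work goes in short steps, Python scripts to look and compute and a tool call to move; the robot and the scene stay as the last step left them, time stands still between calls to the robot, and variables do not carry over. Pictures are saved under pics/ and viewed, and the job is handed in when it is done.

Besides the shell and the picture viewer there is one more tool, called after "Call:" as name(argument=value, ...), one argument or row to a line, values as JSON. apply_moves: Moves the arm, as the interface text tells. Its arguments: {"type":"object","properties":{"commands":{"type":"array","items":{"type":"array","items":{"type":"number"}}},"claw":{"type":"number"},"newtons":{"type":"number"}},"required":["commands"]}

```bash
ls; mkdir -p pics; cat > h.py <<'E'
import numpy as np,cv2
from cell import arm,vision,order
def snap(n,f):
    c=vision.get_calibration(n); p,d=vision.get_image(n)
    cv2.imwrite(f'pics/{f}.png',p[:,:,::-1]); np.savez(f'pics/{f}.npz',p=p,d=d,**{k:np.array(c[k]) for k in 'KRt'})
    return p,d,c
def load(f):
    z=np.load(f'pics/{f}.npz'); return z['p'],z['d'],{k:z[k] for k in 'KRt'}
def ray(c,u,v):
    K,R,t=[np.array(c[k],float) for k in 'KRt']
    d=R.T@np.linalg.solve(K,[u,v,1.]); return -R.T@t.ravel(),d
def onz(c,u,v,z):
    o,d=ray(c,u,v); return o+d*(z-o[2])/d[2]
def cloud(d,c):
    K,R,t=[np.array(c[k],float) for k in 'KRt']
    v,u=np.mgrid[:d.shape[0],:d.shape[1]]
    P=np.stack([(u-K[0,2])/K[0,0]*d,(v-K[1,2])/K[1,1]*d,d],-1)
    X=(P-t.ravel())@R; X[d<=0]=np.nan; return X
E
python3 - <<'E'
from h import *
print(arm.observe())
for n in('scene','top','wrist'):
    p,d,c=snap(n,n+'0'); print(n,c,(d>0).mean())
E
```

```text
pics
{'clock': 0.0, 'joints': array([-1.41458416,  0.4351943 ,  0.02497213,  1.5741082 , -0.01160598,
        1.13397487, -0.07507566]), 'dq': array([-9.05912934e-04,  1.31297386e-03, -8.33150907e-04, -4.54992423e-05,
        6.34987057e-05, -1.23556318e-03, -2.13927580e-04]), 'joint_efforts': array([ 9.61826336e-04, -6.67871904e+01,  9.86006297e-01, -3.14460218e+01,
       -6.02407311e-02,  4.29772201e-02,  1.88463505e-04]), 'position': array([0.15988619, 0.6037112 , 0.24795845]), 'ee_rot': array([ 2.48875329e+00,  1.91550641e+00, -1.78044683e-03]), 'force': array([ 0.24843745, -0.08369967, -0.21168708]), 'ft_torque': array([ 0.02699412, -0.0158263 , -0.04495541]), 'width': 0.9986761275600925}
scene {'K': array([[507.02704289,   0.        , 314.44974963],
       [  0.        , 507.02704289, 226.69696238],
       [  0.        ,   0.        ,   1.        ]]), 'R': array([[-0.68022497, -0.73294163,  0.00951607],
       [-0.37356245,  0.33546575, -0.86482011],
       [ 0.63067035, -0.59182708, -0.50199165]]), 't': array([0.37604358, 0.24985913, 1.08479271])} 0.9934309895833333
top {'K': array([[491.81704952,   0.        , 316.68594422],
       [  0.        , 491.81704952, 238.8847798 ],
       [  0.        ,   0.        ,   1.        ]]), 'R': array([[ 1.85211350e-02, -9.99828462e-01,  1.18157431e-04],
       [-9.96897606e-01, -1.84758847e-02, -7.65101591e-02],
       [ 7.64992177e-02,  1.29926412e-03, -9.97068795e-01]]), 't': array([-0.02362763,  0.55774735,  1.10805743])} 0.9960807291666667
wrist {'K': array([[421.80033419,   0.        , 322.90986972],
       [  0.        , 421.80033419, 228.5163647 ],
       [  0.        ,   0.        ,   1.        ]]), 'R': array([[ 0.25590075,  0.96670076, -0.00210903],
       [ 0.92951638, -0.24545701,  0.27522745],
       [ 0.26554491, -0.07239128, -0.96137683]]), 't': array([-0.623399  , -0.03523422,  0.39038545])} 0.996123046875
```

View pics/top0.png

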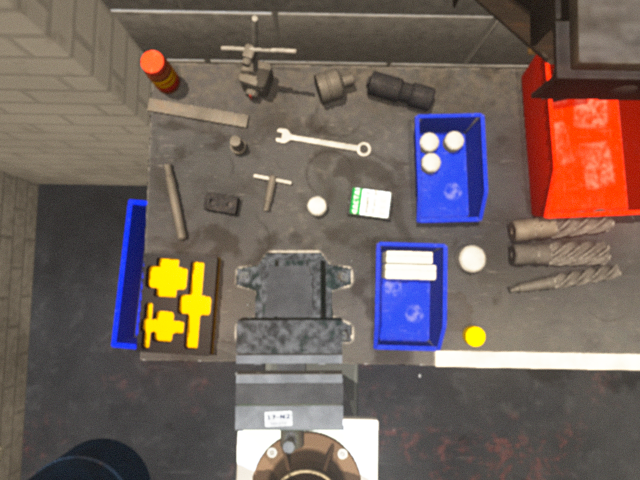

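View pics/scene0.png

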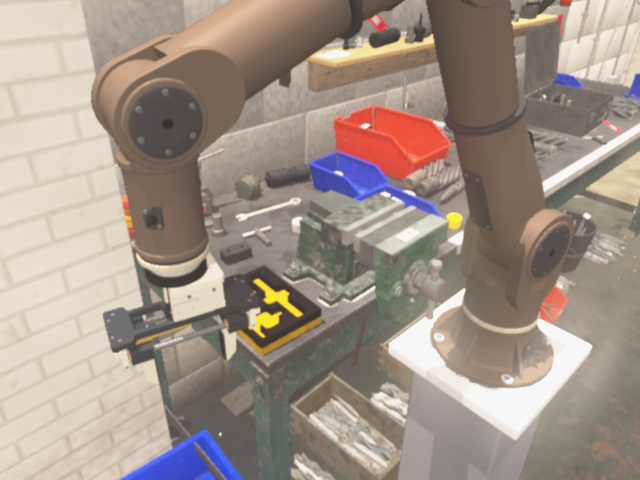

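View pics/wrist0.png

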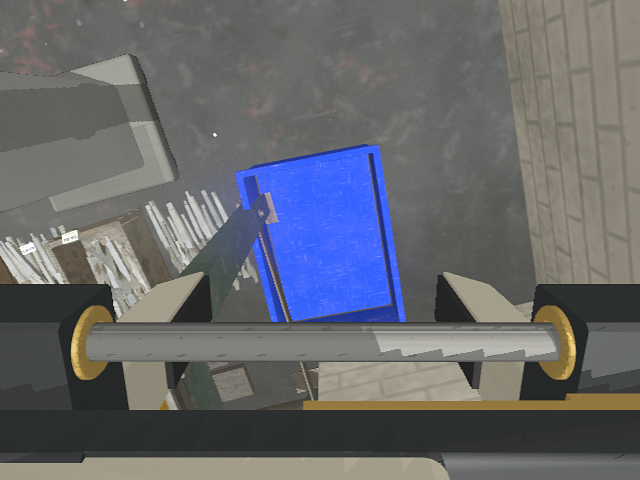

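The top view shows everything clearly. The carton bin is at about (410,295), the cap bin at (450,170) and the foam at (182,305). The parts are the bar (175,202), jaw (222,204), key (271,190) and carton (370,203). The cap candidates are white (317,206), larger white (472,258) and yellow (475,336). Yellow is ruled out and the smaller of the other two is (317,206), which I'll check in a crop.

```bash
python3 - <<'E'
from h import *
p,d,c=load('top0')
im=cv2.resize(p[150:230,140:400],None,fx=3,fy=3,interpolation=cv2.INTER_CUBIC)
im2=cv2.resize(p[230:350,360:500],None,fx=3,fy=3,interpolation=cv2.INTER_CUBIC)
im2=cv2.resize(im2,(420,360)); out=np.zeros((600,780,3),np.uint8); out[:240]=im[:, :780]; out[240:600,:420]=im2
im3=cv2.resize(p[250:360,130:235],None,fx=3.2,fy=3.2); out[240:240+min(352,360),430:430+336]=im3[:352,:336]
cv2.imwrite('pics/crop0.png',out[:,:,::-1])
X=cloud(d,c); hsv=cv2.cvtColor(p,cv2.COLOR_RGB2HSV)
# depth noise: bench
print('bench',np.nanmean(X[215:235,260:300,2]),np.nanstd(X[215:235,260:300,2]))
yy,xx=np.mgrid[:480,:640]
def blob(mask,box):
    m=np.zeros_like(mask); x0,y0,x1,y1=box; m[y0:y1,x0:x1]=mask[y0:y1,x0:x1]
    return m
for n,b in dict(bar=(155,155,195,245),jaw=(200,185,245,220),key=(250,168,295,215),cap=(303,192,332,220),big=(455,240,490,275),carton=(340,180,398,226)).items():
    z=X[b[1]:b[3],b[0]:b[2]].reshape(-1,3); q=z[z[:,2]>0.006]
    r=cv2.minAreaRect(q[:,:2].astype(np.float32)*1000)
    print(n,len(q),'c',np.round(q.mean(0),4),'zmax',np.round(np.percentile(q[:,2],[50,95]),4),r)
E
```

```text
bench -0.0002156083701107439 0.0020796790981837195
bar 730 c [0.6377 0.3171 0.0189] zmax [0.0195 0.024 ] ((641.6212768554688, 322.0340576171875), (195.8794708251953, 62.63584899902344), 1.6082195043563843)
jaw 623 c [0.6365 0.2085 0.0278] zmax [0.0294 0.033 ] ((644.1192016601562, 209.02760314941406), (75.93892669677734, 53.42473220825195), 82.13670349121094)
key 385 c [0.6749 0.0981 0.0152] zmax [0.0155 0.0204] ((680.2492065429688, 88.45140075683594), (97.2535171508789, 82.67562103271484), 20.126890182495117)
cap 307 c [ 0.6334 -0.0112  0.0319] zmax [0.0328 0.037 ] ((634.8165893554688, -10.271797180175781), (43.299808502197266, 41.57722091674805), 1.6023963689804077)
big 672 c [ 0.5192 -0.3586  0.0414] zmax [0.0446 0.0486] ((519.9913940429688, -362.95855712890625), (59.55574417114258, 60.199771881103516), 24.126428604125977)
carton 1272 c [ 0.6444 -0.1331  0.0233] zmax [0.0236 0.0273] ((649.8921508789062, -133.8582305908203), (111.0647964477539, 76.02534484863281), 82.90253448486328)
```

View pics/crop0.png

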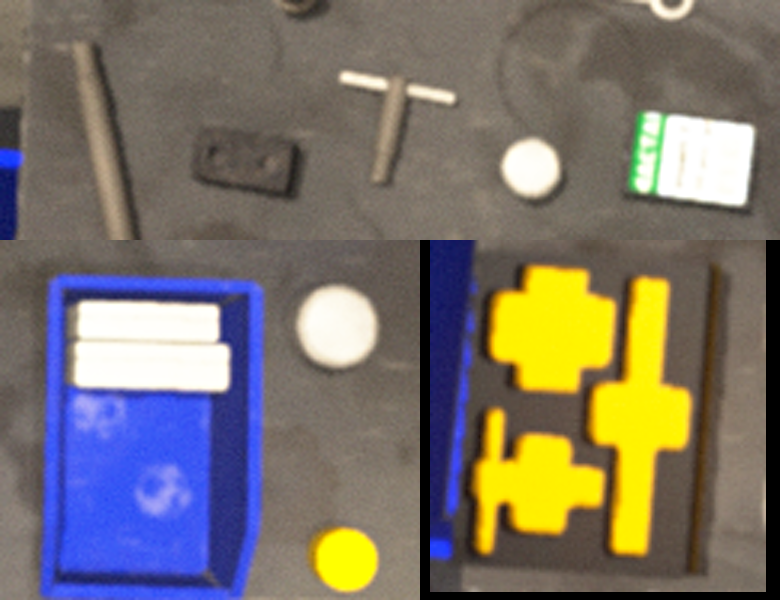

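```bash
python3 - <<'E'
from h import *
p,d,c=load('top0'); X=cloud(cv2.medianBlur(d,5),c); Z=X[:,:,2]
def comp(m,box):
    q=np.zeros(m.shape,np.uint8); x0,y0,x1,y1=box; q[y0:y1,x0:x1]=m[y0:y1,x0:x1]
    n,l,s,ce=cv2.connectedComponentsWithStats(q); i=1+np.argmax(s[1:,4]); return (l==i).astype(np.uint8)
def rect(m,z):
    cn=max(cv2.findContours(m,cv2.RETR_EXTERNAL,cv2.CHAIN_APPROX_NONE)[0],key=cv2.contourArea)[:,0]
    w=np.array([onz(c,u,v,z)[:2]*1000 for u,v in cn],np.float32)
    r=cv2.minAreaRect(w); yv,xv=np.nonzero(m); ce=onz(c,xv.mean(),yv.mean(),z)
    return np.round(r[0],1),np.round(r[1],1),round(r[2],1),'cen',np.round(ce[:2]*1000,1)
for n,(b,z,t) in dict(bar=((155,155,195,245),.011,.011),jaw=((200,185,245,220),.03,.015),key=((250,168,295,215),.012,.006),cap=((303,192,332,220),.034,.017),carton=((340,180,398,226),.024,.012),sleeve=((222,130,252,160),.062,.03),spanner=((270,124,378,160),.01,.005)).items():
    m=comp((Z>t).astype(np.uint8),b); yv,xv=np.nonzero(m)
    w=np.array([onz(c,u,v,z)[:2] for u,v in zip(xv,yv)])*1000
    ev,V=np.linalg.eigh(np.cov(w.T)); ax=V[:,1]
    print(n,m.sum(),'medz',round(float(np.median(Z[m>0])),4),*rect(m,z),'pca',round(np.degrees(np.arctan2(ax[1],ax[0])),1))
hsv=cv2.cvtColor(p,cv2.COLOR_RGB2HSV)
ym=((hsv[:,:,0]>18)&(hsv[:,:,0]<38)&(hsv[:,:,1]>150)&(hsv[:,:,2]>120)).astype(np.uint8)
for n,b in dict(groove=(185,255,216,355),jawp=(145,255,190,300),keyp=(140,300,190,350)).items():
    m=comp(ym,b); print(n,m.sum(),'z',round(float(np.nanmean(Z[m>0])),4),*rect(m,.02))
fm=comp((Z>.03).astype(np.uint8),(136,245,228,362)); print('foam',np.median(Z[fm>0]),rect(cv2.morphologyEx(fm,cv2.MORPH_CLOSE,np.ones((25,25))),.04))
bm=((hsv[:,:,0]>105)&(hsv[:,:,0]<130)&(hsv[:,:,1]>130)).astype(np.uint8)
for n,b in dict(cart=(365,232,458,360),cap=(405,105,497,232)).items():
    m=comp((bm>0)&(Z>.075),b) if 0 else comp(((bm>0)&(Z>.08)).astype(np.uint8),b)
    print(n,m.sum(),np.median(Z[m>0]),rect(m,.09))
E
```

```text
bar 702 medz 0.0194 [642.4 320.2] [181.7  22.5] 13.8 cen [638.5 319.5] pca -166.0
jaw 588 medz 0.0293 [636.8 208.8] [77.3 40.9] 81.5 cen [637. 209.] pca 81.8
key 379 medz 0.0152 [674.9  87.3] [89.3 74.1] 15.4 cen [675.3  98.1] pca 170.1
cap 294 medz 0.033 [633.6 -11.5] [42.2 42.1] 45.9 cen [633.7 -11.1] pca 176.9
carton 1248 medz 0.0237 [ 644.6 -133.3] [100.6  67.1] 82.9 cen [ 644.5 -133.3] pca 83.2
sleeve 142 medz 0.0596 [769.7 172.5] [32.8 25.1] 27.8 cen [769.2 172.4] pca -150.2
spanner 506 medz 0.0064 [790.5 -25.5] [221.9  31.9] 82.2 cen [789.5 -20.8] pca 81.5
groove 1295 z 0.0214 [403.1 254. ] [194.4  59.2] 2.2 cen [403.2 258.7]
jawp 1174 z 0.0209 [463.5 325.8] [88.7 87.6] 86.7 cen [463.7 325.7]
keyp 988 z 0.0214 [349.8 331.6] [92.5 99.2] 80.8 cen [354.2 336.6]
foam 0.03920975266003005 (array([406.5, 296.5]), array([166.5, 220. ]), 87.4, 'cen', array([405.4, 296.7]))
cart 1004 0.09119438952905265 (array([ 454.9, -216.2]), array([153.1, 189.7]), 89.4, 'cen', array([ 474.5, -218.4]))
cap 1064 0.09085714315132429 (array([ 738.7, -302.5]), array([193. , 153.9]), 2.3, 'cen', array([ 762.1, -303.1]))
```

```bash
cat >> h.py <<'E'
from scipy.spatial.transform import Rotation as Ro
def tool():
    s=arm.observe(); R=Ro.from_rotvec(s['ee_rot']).as_matrix(); return s,np.array(s['position']),R
def go(tx=None,ty=None,tz=None,yaw=None):
    """yaw deg = world direction of tool x"""
    s,p,R=tool(); cur=np.degrees(np.arctan2(R[1,0],R[0,0]))
    print('t',round(s['clock'],2),'p',np.round(p*1000,1),'yaw',round(cur,2),'tilt',np.round(np.degrees(Ro.from_matrix(R.T@np.array([[np.cos(np.radians(cur)),np.sin(np.radians(cur)),0],[np.sin(np.radians(cur)),-np.cos(np.radians(cur)),0],[0,0,-1]])).as_rotvec()),2),'w',round(s['width']*92,1),'F',np.round(s['force'],1),'q',np.round(s['joints'],2))
    if yaw is not None:
        dy=(yaw-cur+90)%180-90; print('  turn about tool z rad',round(-np.radians(dy),4),'deg world',round(dy,2), 'other way',round(-np.radians(dy-np.sign(dy)*180),3))
        cur+=dy
        # actual tool x dir afterwards
    a=np.radians(cur); Rt=np.array([[np.cos(a),np.sin(a),0],[np.sin(a),-np.cos(a),0],[0,0,-1]]) if yaw is not None else R
    t=np.array([p[i]*1000 if v is None else v for i,v in enumerate((tx,ty,tz))])/1000
    D=Rt.T@(t-p)*100; print('  shift cm (after turn)',np.round(D,2),'n rows',np.linalg.norm(D)/5)
E
python3 - <<'E'
from h import *
p,d,c=load('top0'); X=cloud(d,c)
v=X[250:370,235:355].reshape(-1,3); print('vice zmax',np.nanmax(v[:,2]), 'wristcam',-np.array(vision.get_calibration('wrist')['R']).T@np.array(vision.get_calibration('wrist')['t']))
print('workspace',np.nanmax(X[90:230,150:400,2]),np.nanmax(X[60:110,230:350,2]))
_,_,R=tool();print(R.round(3))
go(450,250,300,90)
E
```

```text
vice zmax 0.2038454294012171 wristcam [0.08862299 0.6222925  0.38379626]
workspace 0.06805334403665494 0.1669340351098208
[[ 0.256  0.967 -0.   ]
 [ 0.967 -0.256 -0.001]
 [-0.001  0.    -1.   ]]
t 0.15 p [159.9 603.8 248.1] yaw 75.17 tilt [0.01 0.07 0.  ] w 92.0 F [ 0.1  0.1 -0.3] q [-1.41  0.44  0.02  1.57 -0.01  1.13 -0.08]
  turn about tool z rad -0.2589 deg world 14.83 other way 2.883
  shift cm (after turn) [-35.38  29.01  -5.19] n rows 9.209616822405277
```

Call:
apply_moves(
  commands=[
    [0,0,-2.5,0,0,-0.13],
    [0,0,-2.5,0,0,-0.129],
    [-4.5,4,0,0,0,0],
    [-4,3,0,0,0,0],
    [-4,3,0,0,0,0],
  ],
)

```text
clock: 0.65
position: [0.2541, 0.4853, 0.2985]
ee_rot: [2.221, 2.222, -0.0]
force: [1.7, -0.4, -0.4]
width: 1.0
```

```bash
python3 -c "
from h import *
go(470,296,300,90)"
```

```text
t 0.65 p [254.1 485.3 298.5] yaw 90.04 tilt [0.01 0.01 0.  ] w 92.0 F [ 1.7 -0.4 -0.4] q [-1.19  0.27  0.01  1.69 -0.    1.18  0.39]
  turn about tool z rad 0.0006 deg world -0.04 other way -3.141
  shift cm (after turn) [-18.93  21.59  -0.15] n rows 5.743479376260505
```

Call:
apply_moves(
  commands=[
    [-3.5,3.5,0,0,0,0],
    [-3.5,3.5,0,0,0,0],
    [-3.5,3.5,0,0,0,0],
    [-3.5,3.5,0,0,0,0],
    [-3.5,3.5,0,0,0,0],
  ],
)

```text
clock: 1.15
position: [0.4292, 0.3101, 0.2988]
ee_rot: [-2.221, -2.222, -0.0]
force: [1.0, 0.8, 0.1]
width: 0.999
```

Call:
apply_moves(
  commands=[
    [-0.8,3.5,0,0,0,0],
    [0,0,0,0,0,0],
    [0,0,0,0,0,0],
  ],
)

```text
clock: 1.45
position: [0.4635, 0.3035, 0.2983]
ee_rot: [-2.223, -2.22, 0.001]
force: [-0.2, -0.1, -0.2]
width: 0.998
```

```bash
python3 -c "
from h import *
go()
snap('wrist','w1')"
```

```text
t 1.45 p [463.5 303.5 298.3] yaw 89.91 tilt [-0.04  0.03 -0.  ] w 91.8 F [-0.2 -0.1 -0.2] q [-0.8   0.28  0.16  1.68 -0.05  1.18  0.94]
  shift cm (after turn) [0. 0. 0.] n rows 0.0
```

View pics/w1.png

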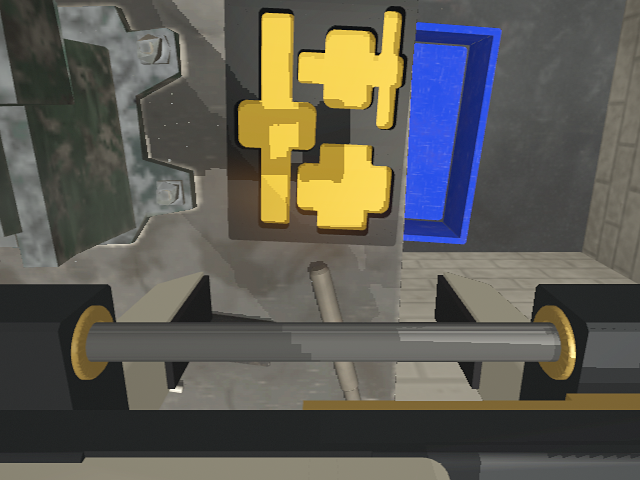

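The wrist view shows the foam cutouts: groove around (275,120), key T around (350,68), jaw pocket around (345,187). Next I measure each piece.

```bash
cat > foam.py <<'E'
from h import *
import sys
p,d,c=load('w1'); X=cloud(d,c)
hsv=cv2.cvtColor(p,cv2.COLOR_RGB2HSV); m=((hsv[:,:,0]>18)&(hsv[:,:,0]<36)&(hsv[:,:,1]>110)&(hsv[:,:,2]>80)).astype(np.uint8)
m[245:]=0; m[:,:225]=0; m[:,410:]=0; m=cv2.morphologyEx(m,cv2.MORPH_OPEN,np.ones((3,3)))
n,l,s,ce=cv2.connectedComponentsWithStats(m)
for i in range(1,n):
    if s[i,4]<300: continue
    k=(l==i); vs,us=np.nonzero(k); w=np.array([onz(c,u,v,.02)[:2] for u,v in zip(us,vs)])*1000
    z=X[:,:,2][cv2.erode(k.astype(np.uint8),np.ones((5,5)))>0]
    print(i,s[i],'bbox world',w.min(0).round(1),w.max(0).round(1),'z',np.nanmedian(z).round(4))
    # local profile: centre of width by x-slices
    for x0 in range(int(w[:,0].min())+3,int(w[:,0].max()),12):
        q=w[abs(w[:,0]-x0)<3]; print('   x',x0,'y',q[:,1].min().round(1),q[:,1].max().round(1),'mid',((q[:,1].min()+q[:,1].max())/2).round(1))
top=X[:,:,2]; print('slab top z',np.nanmedian(top[130:150,330:345]),np.nanmedian(top[230:240,240:380]))
E
python3 foam.py
```

```text
1 [ 298   11  106  118 7083] bbox world [306.7 279.4] [408.  376.2] z 0.0196
   x 309 y 357.0 372.3 mid 364.6
   x 321 y 307.1 372.7 mid 339.9
   x 333 y 304.4 371.6 mid 338.0
   x 345 y 279.7 375.9 mid 327.8
   x 357 y 279.5 375.6 mid 327.5
   x 369 y 281.2 375.1 mid 328.2
   x 381 y 302.6 370.0 mid 336.3
   x 393 y 353.5 368.8 mid 361.2
   x 405 y 353.0 368.3 mid 360.6
2 [ 238   13   79  211 8667] bbox world [308.1 220.6] [502.  295.9] z 0.0197
   x 311 y 247.2 275.9 mid 261.5
   x 323 y 246.7 275.7 mid 261.2
   x 335 y 246.2 275.4 mid 260.8
   x 347 y 245.7 274.3 mid 260.0
   x 359 y 245.2 274.0 mid 259.6
   x 371 y 244.7 273.7 mid 259.2
   x 383 y 223.5 291.2 mid 257.4
   x 395 y 221.8 295.9 mid 258.9
   x 407 y 221.2 294.9 mid 258.0
   x 419 y 220.6 294.8 mid 257.7
   x 431 y 242.2 271.5 mid 256.8
   x 443 y 241.7 270.2 mid 256.0
   x 455 y 241.2 269.9 mid 255.6
   x 467 y 240.7 269.7 mid 255.2
   x 479 y 240.2 268.4 mid 254.3
   x 491 y 239.7 268.1 mid 253.9
3 [ 297  143   95   87 6321] bbox world [422.  276.3] [508.4 369.5] z 0.0197
   x 425 y 299.6 349.0 mid 324.3
   x 437 y 298.6 349.3 mid 323.9
   x 449 y 276.9 369.3 mid 323.1
   x 461 y 276.6 368.9 mid 322.7
   x 473 y 276.4 368.4 mid 322.4
   x 485 y 276.3 367.8 mid 322.0
   x 497 y 296.3 346.0 mid 321.2
slab top z 0.03911192508581127 0.039546145138696503
```

Call:
apply_moves(
  commands=[
    [-2.6,4.2,0,0,0,0],
    [-2.6,4.2,0,0,0,0],
    [-2.6,4.2,0,0,0,0],
    [-2.6,4.2,0,0,0,0],
    [-2.6,4.2,0,0,0,0],
  ],
)

```text
clock: 2.0
position: [0.6736, 0.175, 0.2987]
ee_rot: [-2.217, -2.224, -0.001]
force: [-0.1, 0.4, -0.2]
width: 0.996
```

Call:
apply_moves(
  commands=[
    [0,1.5,0,0,0,0],
    [0,0,0,0,0,0],
    [0,0,0,0,0,0],
  ],
)

```text
clock: 2.3
position: [0.687, 0.1759, 0.2982]
ee_rot: [-2.217, -2.223, 0.001]
force: [-0.3, 1.1, -0.2]
width: 0.999
```

```bash
python3 -c "
from h import *
go()
snap('wrist','w2')"
```

```text
t 2.3 p [687.  175.9 298.2] yaw 90.14 tilt [-0.09 -0.05  0.  ] w 91.9 F [-0.3  1.1 -0.2] q [-0.46  0.55  0.24  1.27 -0.13  1.33  1.35]
  shift cm (after turn) [0. 0. 0.] n rows 0.0
```

View pics/w2.png

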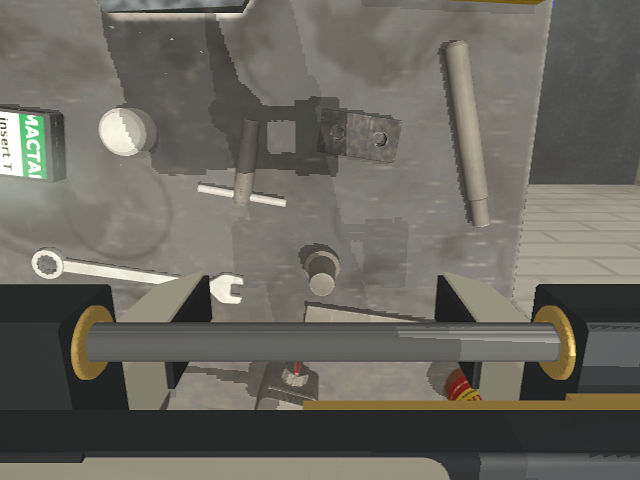

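Bar (465,130), jaw (360,135), key (245,165) and cap (128,131) are all in view. Now the wrist measurement to compare with the top camera.

```bash
python3 - <<'E'
from h import *
p,d,c=load('w2'); X=cloud(cv2.medianBlur(d,5),c); Z=X[:,:,2]
print('bench',np.nanmedian(Z[220:250,250:290]),np.nanstd(Z[220:250,250:290]))
for n,(b,z,t) in dict(bar=((435,30,500,235),.011,.009),jaw=((310,95,410,170),.03,.02),key=((190,110,295,215),.012,.006),cap=((90,95,165,165),.034,.017)).items():
    q=np.zeros(Z.shape,np.uint8); x0,y0,x1,y1=b; q[y0:y1,x0:x1]=(Z>t)[y0:y1,x0:x1]
    nn,l,s,ce=cv2.connectedComponentsWithStats(q); k=l==1+np.argmax(s[1:,4])
    vs,us=np.nonzero(k); w=np.array([onz(c,u,v,z)[:2] for u,v in zip(us,vs)],np.float32)*1000
    ev,V=np.linalg.eigh(np.cov(w.T)); r=cv2.minAreaRect(w)
    zz=Z[k]
    print(n,k.sum(),'zmed',np.median(zz).round(4),np.percentile(zz,[5,95]).round(4),'cen',w.mean(0).round(1),'cloud cen',(np.nanmean(X[k],0)[:2]*1000).round(1),'rect',np.round(r[0],1),np.round(r[1],1),round(r[2],1),'pca',np.degrees(np.arctan2(V[1,1],V[0,1])).round(1))
    if n=='key':
        # stem: thick; separate by distance transform
        th=cv2.morphologyEx(k.astype(np.uint8),cv2.MORPH_OPEN,np.ones((13,13)))
        v2,u2=np.nonzero(th); w2=np.array([onz(c,u,v,.0095)[:2] for u,v in zip(u2,v2)],np.float32)*1000
        r=cv2.minAreaRect(w2); print('  stem',np.round(r[0],1),np.round(r[1],1),round(r[2],1))
        cb=k&~cv2.dilate(th,np.ones((7,7))).astype(bool)
        v2,u2=np.nonzero(cb); w2=np.array([onz(c,u,v,.0095)[:2] for u,v in zip(u2,v2)],np.float32)*1000
        r=cv2.minAreaRect(w2); print('  crossbar',np.round(r[0],1),np.round(r[1],1),round(r[2],1))
        for sd in (w2[:,1]<w2[:,1].mean(),w2[:,1]>=w2[:,1].mean()): print('   end z',np.median(Z[v2[sd],u2[sd]]),w2[sd].mean(0))
E
```

```text
bench -0.00016243502591398087 0.00020762905131562078
bar 4267 zmed 0.0194 [0.0126 0.0215] cen [634.7 316.4] cloud cen [634.3 313.8] rect [642.2 318.2] [183.  23.] 13.6 pca -166.3
jaw 3287 zmed 0.0296 [0.0281 0.03  ] cen [637.5 208. ] cloud cen [637.5 208.1] rect [637.8 208.1] [74.7 39.9] 81.6 pca 81.6
key 2116 zmed 0.0157 [0.0107 0.0185] cen [674.5  96.7] cloud cen [674.1  97.3] rect [679.9 106.7] [80.7 92.2] 52.5 pca 169.3
  stem [666.1  97.8] [19.7 84.9] 80.7
  crossbar [698.9  91.8] [90.7  8.3] 79.8
   end z 0.01246859614779688 [693.87085   63.723644]
   end z 0.012414300613706894 [703.9804  120.56043]
cap 2001 zmed 0.0336 [0.0228 0.0341] cen [634.2  -8.8] cloud cen [634.3  -9.7] rect [634.6  -8.7] [42.4 47.8] 0.1 pca 95.0
```

Call:
apply_moves(
  commands=[
    [0,0,2,0,0,-0.12],
    [0,0,2,0,0,-0.118],
    [5,-0.3,0,0,0,0],
    [5,-0.3,0,0,0,0],
    [5,-0.4,0,0,0,0],
  ],
  claw=-0.2,
  newtons=40,
)

```text
clock: 2.85
position: [0.6409, 0.3198, 0.2594]
ee_rot: [-1.939, -2.47, -0.001]
force: [0.6, 1.9, 1.1]
width: 0.625
```

Call:
apply_moves(
  commands=[
    [0,0,4.5,0,0,0],
    [0,0,4.5,0,0,0],
    [0,0,4.5,0,0,0],
    [0,0,0,0,0,0],
  ],
)

```text
clock: 3.25
position: [0.6376, 0.3169, 0.1178]
ee_rot: [-1.935, -2.468, 0.016]
force: [-1.4, -0.7, -0.4]
width: 0.598
```

```bash
python3 -c "
from h import *
go(642,319,26,103.7)
snap('wrist','w3')"
```

```text
t 3.25 p [637.6 316.9 117.8] yaw 103.81 tilt [-0.63  0.12 -0.  ] w 55.1 F [-1.4 -0.7 -0.4] q [-0.62  0.69  0.14  1.47 -0.11  1.    1.36]
  turn about tool z rad 0.0019 deg world -0.11 other way -3.14
  shift cm (after turn) [0.1  0.48 9.18] n rows 1.83858765032424
```

View pics/w3.png

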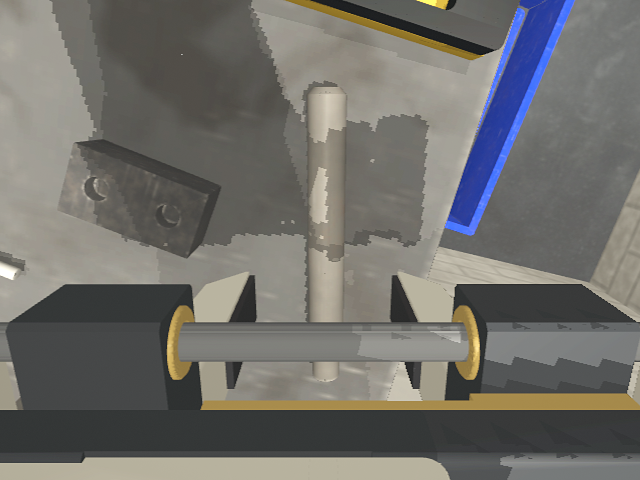

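Call:
apply_moves(
  commands=[
    [0.1,0.4,4,0,0,0],
    [0,0,3,0,0,0],
    [0,0,2.1,0,0,0],
    [0,0,0,0,0,0],
    [0,0,0,0,0,0],
  ],
)

```text
clock: 3.8
position: [0.6481, 0.3201, 0.0358]
ee_rot: [1.941, 2.469, 0.005]
force: [0.6, -0.2, 0.3]
width: 0.602
```

```bash
python3 -c "
from h import *
go(642,319,26,103.7)"
```

```text
t 3.8 p [648.1 320.1  35.8] yaw 103.67 tilt [ 0.18 -0.07 -0.  ] w 55.4 F [ 0.6 -0.2  0.3] q [-0.61  0.79  0.13  1.5  -0.12  0.85  1.37]
  turn about tool z rad -0.0005 deg world 0.03 other way 3.141
  shift cm (after turn) [ 0.04 -0.61  0.98] n rows 0.23193532653952734
```

Call:
apply_moves(
  commands=[
    [0,-0.6,1,0,0,0],
    [0,0,0,0,0,0],
    [0,0,0,0,0,0],
  ],
)

```text
clock: 4.1
position: [0.641, 0.3177, 0.0235]
ee_rot: [1.942, 2.47, 0.001]
force: [0.1, -0.2, 1.1]
width: 0.6
```

```bash
python3 -c "
from h import *
go(642,319,26,103.7)"
```

```text
t 4.1 p [641.  317.7  23.5] yaw 103.65 tilt [ 0.03 -0.02 -0.  ] w 55.2 F [ 0.1 -0.2  1.1] q [-0.61  0.8   0.12  1.53 -0.12  0.82  1.37]
  turn about tool z rad -0.0008 deg world 0.05 other way 3.141
  shift cm (after turn) [ 0.11  0.13 -0.25] n rows 0.05951107556350815
```

Call:
apply_moves(
  commands=[
    [0.1,0.1,-0.2,0,0,0],
    [0,0,0,0,0,0],
  ],
)

```text
clock: 4.3
position: [0.6423, 0.3191, 0.0255]
ee_rot: [1.942, 2.469, 0.002]
force: [0.6, -0.2, 0.6]
width: 0.6
```

Call:
apply_moves(
  commands=[
    [0,0,0,0,0,0],
    [0,0,0,0,0,0],
    [0,0,0,0,0,0],
    [0,0,0,0,0,0],
    [0,0,0,0,0,0],
  ],
  claw=1,
  newtons=40,
)

```text
clock: 4.8
position: [0.6417, 0.3189, 0.0247]
ee_rot: [-1.942, -2.469, -0.0]
force: [0.0, -0.8, -1.1]
width: 0.215
```

Call:
apply_moves(
  commands=[
    [0,0,0,0,0,0],
    [0,0,-2,0,0,0],
    [0,0,-3,0,0,0],
    [0,0,-5,0,0,0],
    [0,0,-4,0,0,0],
  ],
)

```text
clock: 5.3
position: [0.6414, 0.3183, 0.1659]
ee_rot: [-1.942, -2.469, 0.002]
force: [1.1, 0.7, -4.9]
width: 0.217
```

```bash
python3 -c "
from h import *
go(405,258,180,87.6)"
```

```text
t 5.3 p [641.4 318.3 165.9] yaw 103.63 tilt [-0.07  0.03 -0.  ] w 20.0 F [ 1.1  0.7 -4.9] q [-0.62  0.65  0.15  1.42 -0.1   1.08  1.35]
  turn about tool z rad 0.2798 deg world -16.03 other way -2.862
  shift cm (after turn) [ -7.01 -23.36  -1.41] n rows 4.886767197916436
```

Call:
apply_moves(
  commands=[
    [0,0,0,0,0,0.14],
    [0,0,0,0,0,0.14],
    [-1.2,-4,0,0,0,0],
    [-1.2,-4,0,0,0,0],
    [-1.2,-4,0,0,0,0],
  ],
)

```text
clock: 5.8
position: [0.5182, 0.2867, 0.1636]
ee_rot: [-2.267, -2.174, 0.004]
force: [0.0, 1.3, -4.6]
width: 0.218
```

Call:
apply_moves(
  commands=[
    [-1.2,-4,0,0,0,0],
    [-1.2,-4,0,0,0,0],
    [-1.0,-3.3,0,0,0,0],
    [0,0,0,0,0,0],
    [0,0,0,0,0,0],
  ],
)

```text
clock: 6.3
position: [0.4053, 0.2583, 0.1647]
ee_rot: [-2.266, -2.175, 0.001]
force: [-0.3, 0.0, -5.2]
width: 0.216
```

```bash
python3 -c "
from h import *
go(405,258,90,87.6)
snap('wrist','w4')"
```

```text
t 6.3 p [405.3 258.3 164.7] yaw 87.65 tilt [-0.02  0.01 -0.  ] w 19.9 F [-0.3  0.  -5.2] q [-0.85  0.3   0.21  2.03 -0.08  0.82  0.94]
  turn about tool z rad 0.0008 deg world -0.05 other way -3.141
  shift cm (after turn) [-0.03 -0.03  7.47] n rows 1.4939923361276146
```

View pics/w4.png

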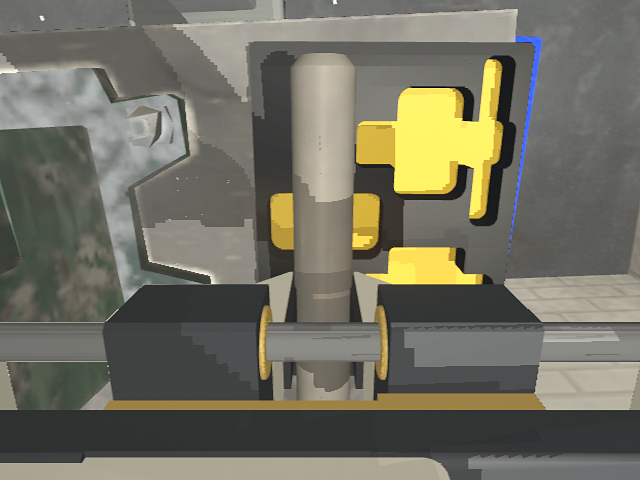

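```bash
python3 -c "
from h import *
p,d,c=load('w4'); X=cloud(d,c)
print(X[58:260:20,323].round(4))
for v in range(46,64): print(v,X[v,323].round(4))"
```

```text
[[0.3167 0.2612 0.16  ]
 [0.3227 0.261  0.1618]
 [0.3286 0.2607 0.1629]
 [0.3347 0.2605 0.1617]
 [0.3409 0.2602 0.1619]
 [0.3473 0.26   0.1618]
 [0.3537 0.2597 0.1626]
 [0.3607 0.2594 0.1613]
 [0.3674 0.2591 0.162 ]
 [0.3746 0.2588 0.1617]
 [0.3814 0.2586 0.163 ]]
46 [0.2975 0.2619 0.0394]
47 [0.2982 0.2619 0.0408]
48 [0.2986 0.2619 0.0397]
49 [0.2991 0.2618 0.0394]
50 [0.2996 0.2618 0.0393]
51 [0.3002 0.2618 0.0401]
52 [0.3008 0.2618 0.0402]
53 [0.3152 0.2613 0.159 ]
54 [0.3155 0.2613 0.159 ]
55 [0.3157 0.2612 0.159 ]
56 [0.3161 0.2612 0.1595]
57 [0.3164 0.2612 0.1593]
58 [0.3167 0.2612 0.16  ]
59 [0.3171 0.2612 0.1613]
60 [0.3174 0.2612 0.1611]
61 [0.3176 0.2612 0.1605]
62 [0.318  0.2612 0.1615]
63 [0.3183 0.2611 0.1613]
```

Call:
apply_moves(
  commands=[
    [0,0,2.5,0,0,0],
    [0,0,2.5,0,0,0],
    [0,0,2.5,0,0,0],
    [0,0,0,0,0,0],
    [0,0,0,0,0,0],
  ],
)

```text
clock: 6.85
position: [0.4068, 0.2584, 0.0897]
ee_rot: [2.268, 2.173, -0.001]
force: [-0.2, 0.9, -5.1]
width: 0.217
```

```bash
python3 -c "
from h import *
go(405,258,45,87.6)"
```

```text
t 6.85 p [406.8 258.4  89.7] yaw 87.55 tilt [-0.02  0.05 -0.  ] w 20.0 F [-0.2  0.9 -5.1] q [-0.82  0.42  0.18  2.1  -0.12  0.63  0.98]
  turn about tool z rad -0.0008 deg world 0.05 other way 3.141
  shift cm (after turn) [-0.05 -0.18  4.47] n rows 0.8949196082984565
```

Call:
apply_moves(
  commands=[
    [0,-0.2,1.2,0,0,0],
    [0,0,1.2,0,0,0],
    [0,0,1.2,0,0,0],
    [0,0,0.6,0,0,0],
    [0,0,0.2,0,0,0],
  ],
)

```text
clock: 7.35
position: [0.404, 0.2584, 0.0451]
ee_rot: [-2.268, -2.174, 0.001]
force: [-0.5, -0.0, -5.5]
width: 0.213
```

```bash
python3 -c "
from h import *
go(405,258,45,87.6)"
```

```text
t 7.35 p [404.  258.4  45.1] yaw 87.59 tilt [-0.04  0.04 -0.  ] w 19.6 F [-0.5 -0.  -5.5] q [-0.8   0.49  0.16  2.14 -0.15  0.52  1.  ]
  turn about tool z rad -0.0002 deg world 0.01 other way 3.141
  shift cm (after turn) [-0.03  0.1   0.01] n rows 0.021835045889945035
```

Call:
apply_moves(
  commands=[
    [0,0,0.1,0,0,0],
    [0,0,0,0,0,0],
    [0,0,0,0,0,0],
  ],
)

```text
clock: 7.65
position: [0.4043, 0.2588, 0.045]
ee_rot: [2.267, 2.174, 0.001]
force: [0.8, 0.2, -5.3]
width: 0.218
```

Call:
apply_moves(
  commands=[
    [0,0,0,0,0,0],
    [0,0,0,0,0,0],
    [0,0,0,0,0,0],
    [0,0,0,0,0,0],
  ],
  claw=0.34,
)

```text
clock: 8.05
position: [0.4043, 0.2587, 0.045]
ee_rot: [2.267, 2.174, 0.001]
force: [0.2, 0.3, -1.1]
width: 0.331
```

Call:
apply_moves(
  commands=[
    [0,0,-1.5,0,0,0],
    [0,0,-4,0,0,0],
    [0,0,-5,0,0,0],
    [0,0,-5,0,0,0],
    [0,0,0,0,0,0],
  ],
)

```text
clock: 8.55
position: [0.407, 0.2605, 0.2059]
ee_rot: [2.267, 2.174, 0.017]
force: [-0.3, -0.1, -0.5]
width: 0.33
```

```bash
python3 -c "
from h import *
go(637.6,208.2,200,171.6)
p,d,c=snap('wrist','w5'); X=cloud(d,c)
"
```

```text
t 8.55 p [407.  260.5 205.9] yaw 87.59 tilt [ 0.45 -0.43 -0.  ] w 30.4 F [-0.3 -0.1 -0.5] q [-0.87  0.24  0.23  1.99 -0.07  0.91  0.93]
  turn about tool z rad -1.4663 deg world 84.01 other way 1.675
  shift cm (after turn) [-23.58  -1.81   0.59] n rows 4.730458456730078
```

View pics/w5.png

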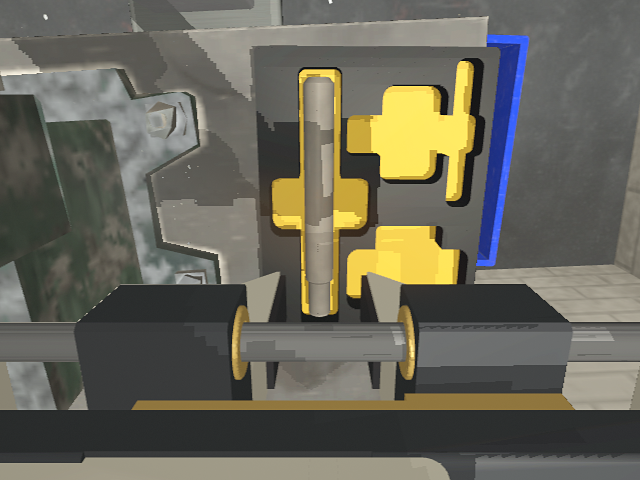

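Call:
apply_moves(
  commands=[
    [0,0,-2,0,0,0.14],
    [0,0,-2,0,0,0.14],
    [0,0,0,0,0,0.14],
    [0,0,0,0,0,0.14],
    [0,0,0,0,0,0.14],
  ],
  claw=-0.5,
)

```text
clock: 9.1
position: [0.4035, 0.2582, 0.2387]
ee_rot: [2.879, 1.257, -0.002]
force: [-0.7, 0.5, 0.7]
width: 0.714
```

Call:
apply_moves(
  commands=[
    [0,0,0,0,0,0.14],
    [0,0,0,0,0,0.14],
    [0,0,0,0,0,0.14],
    [0,0,0,0,0,0.14],
    [0,0,0,0,0,0.14],
  ],
)

```text
clock: 9.6
position: [0.4035, 0.2582, 0.2386]
ee_rot: [3.134, 0.193, -0.002]
force: [-0.4, -0.0, 0.2]
width: 0.752
```

Call:
apply_moves(
  commands=[
    [0,0,0,0,0,0.14],
    [0,0,0,0,0,0.135],
    [4.5,0.4,0,0,0,0],
    [4.5,0.4,0,0,0,0],
    [4.5,0.4,0,0,0,0],
  ],
)

```text
clock: 10.1
position: [0.5366, 0.2269, 0.2385]
ee_rot: [3.133, -0.227, -0.002]
force: [-0.5, 0.7, 0.8]
width: 0.747
```

```bash
python3 -c "
from h import *
go(637.6,208.2,110,171.6)
p,d,c=load('w5'); X=cloud(d,c)
print(X[100:280:20,319].round(4), X[300,319], X[72,319])
"
```

```text
t 10.1 p [536.6 226.9 238.5] yaw -8.28 tilt [0.05 0.08 0.  ] w 68.8 F [-0.5  0.7  0.8] q [-0.88  0.4   0.54  1.72 -0.23  1.08 -0.41]
  turn about tool z rad 0.0021 deg world -0.12 other way -3.139
  shift cm (after turn) [10.26  0.37 12.85] n rows 3.2894707502524705
[[0.3293 0.2615 0.0418]
 [0.3425 0.2609 0.042 ]
 [0.356  0.2603 0.0408]
 [0.3698 0.2596 0.0418]
 [0.3841 0.259  0.0412]
 [0.3985 0.2584 0.0421]
 [0.414  0.2577 0.0403]
 [0.4292 0.257  0.0412]
 [0.445  0.2563 0.0417]] [0.47898756 0.25475429 0.03987854] [0.3099857  0.26227696 0.02008079]
```

Call:
apply_moves(
  commands=[
    [4,0.1,2,0,0,0],
    [4,0.1,2,0,0,0],
    [1.8,0.2,4,0,0,0],
    [0,0,4,0,0,0],
    [0,0,0,0,0,0],
  ],
)

```text
clock: 10.6
position: [0.6283, 0.2072, 0.1127]
ee_rot: [3.128, -0.23, -0.017]
force: [-0.5, 0.2, 0.2]
width: 0.748
```

```bash
python3 -c "
from h import *
go(637.6,208.2,27,171.6)
snap('wrist','w6')
"
```

```text
t 10.6 p [628.3 207.2 112.7] yaw -8.43 tilt [0.36 0.58 0.  ] w 68.9 F [-0.5  0.2  0.2] q [-0.7   0.66  0.47  1.64 -0.35  0.94 -0.24]
  turn about tool z rad -0.0005 deg world 0.03 other way 3.141
  shift cm (after turn) [ 0.91 -0.24  8.57] n rows 1.7240564504891591
```

View pics/w6.png

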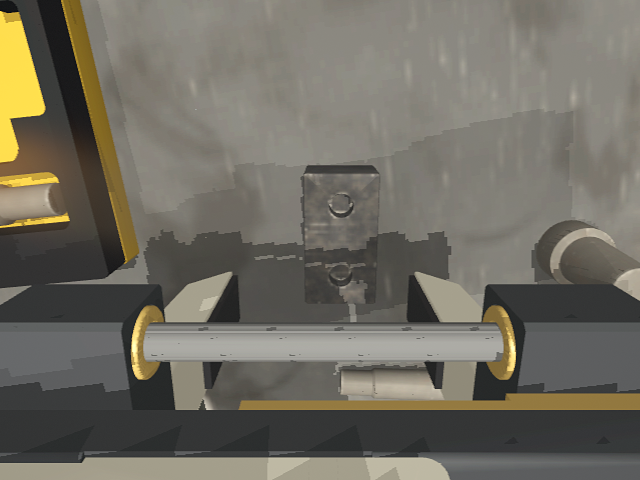

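Call:
apply_moves(
  commands=[
    [0.9,-0.2,2,0,0,0],
    [0,0,2,0,0,0],
    [0,0,2,0,0,0],
    [0,0,0,0,0,0],
    [0,0,0,0,0,0],
  ],
)

```text
clock: 11.15
position: [0.642, 0.2101, 0.0617]
ee_rot: [-3.132, 0.228, -0.002]
force: [0.8, 0.2, 0.9]
width: 0.749
```

```bash
python3 -c "
from h import *
go(637.6,208.2,27,171.6)
"
```

```text
t 11.15 p [642.  210.1  61.7] yaw -8.34 tilt [-0.05 -0.08  0.  ] w 69.0 F [0.8 0.2 0.9] q [-0.67  0.73  0.44  1.64 -0.39  0.85 -0.21]
  turn about tool z rad 0.001 deg world -0.06 other way -3.141
  shift cm (after turn) [-0.41  0.25  3.47] n rows 0.6997342254452323
```

Call:
apply_moves(
  commands=[
    [-0.4,0.2,1.7,0,0,0],
    [0,0,1.5,0,0,0],
    [0,0,0,0,0,0],
    [0,0,0,0,0,0],
  ],
)

```text
clock: 11.55
position: [0.6375, 0.2083, 0.0283]
ee_rot: [-3.133, 0.229, -0.0]
force: [0.5, -0.7, -0.5]
width: 0.751
```

```bash
python3 -c "
from h import *
go(637.6,208.2,26.5,171.6)
"
```

```text
t 11.55 p [637.5 208.3  28.3] yaw -8.36 tilt [-0.01 -0.02  0.  ] w 69.1 F [ 0.5 -0.7 -0.5] q [-0.66  0.77  0.42  1.67 -0.41  0.79 -0.2 ]
  turn about tool z rad 0.0006 deg world -0.04 other way -3.141
  shift cm (after turn) [0.01 0.01 0.18] n rows 0.036668579829768115
```

Call:
apply_moves(
  commands=[
    [0,0,0.2,0,0,0],
    [0,0,0,0,0,0],
    [0,0,0,0,0,0],
    [0,0,0,0,0,0],
    [0,0,0,0,0,0],
  ],
  claw=1,
)

```text
clock: 12.05
position: [0.6374, 0.2081, 0.026]
ee_rot: [-3.133, 0.229, -0.001]
force: [-0.4, -0.3, 1.3]
width: 0.432
```

Call:
apply_moves(
  commands=[
    [0,0,0,0,0,0],
    [0,0,-2,0,0,0],
    [0,0,-4,0,0,0],
    [0,0,-5,0,0,0],
    [0,0,-5,0,0,0],
  ],
)

```text
clock: 12.55
position: [0.636, 0.2078, 0.1861]
ee_rot: [3.132, -0.229, -0.004]
force: [0.4, 0.5, -5.1]
width: 0.429
```

```bash
python3 -c "
from h import *
go(465,322.7,200,87.6)
"
```

```text
t 12.55 p [636.  207.8 186.1] yaw -8.38 tilt [0.1  0.15 0.  ] w 39.5 F [ 0.4  0.5 -5.1] q [-0.72  0.59  0.51  1.56 -0.32  1.08 -0.27]
  turn about tool z rad 1.4664 deg world -84.02 other way -1.675
  shift cm (after turn) [-10.77  17.56  -1.39] n rows 4.129864389797629
```

Call:
apply_moves(
  commands=[
    [0,0,-1,0,0,0.14],
    [0,0,0,0,0,0.14],
    [0,0,0,0,0,0.14],
    [0,0,0,0,0,0.14],
    [0,0,0,0,0,0.14],
  ],
)

```text
clock: 13.05
position: [0.6363, 0.2081, 0.1948]
ee_rot: [2.86, -1.297, -0.003]
force: [-0.3, -0.0, -6.0]
width: 0.434
```

Call:
apply_moves(
  commands=[
    [0,0,0,0,0,0.14],
    [0,0,0,0,0,0.14],
    [0,0,0,0,0,0.14],
    [0,0,0,0,0,0.14],
    [0,0,0,0,0,0.14],
  ],
)

```text
clock: 13.55
position: [0.6364, 0.2082, 0.1947]
ee_rot: [2.241, -2.199, -0.002]
force: [0.2, 0.5, -4.9]
width: 0.432
```

Call:
apply_moves(
  commands=[
    [0,0,0,0,0,0.066],
    [-2.5,4,0,0,0,0],
    [-2.5,4,0,0,0,0],
    [-2.5,4,0,0,0,0],
    [-2.5,4,0,0,0,0],
  ],
)

```text
clock: 14.05
position: [0.4791, 0.3152, 0.1949]
ee_rot: [2.174, -2.266, -0.001]
force: [-0.0, 1.0, -5.4]
width: 0.434
```

Call:
apply_moves(
  commands=[
    [-0.8,1.6,2,0,0,0],
    [0,0,2,0,0,0],
    [0,0,0,0,0,0],
    [0,0,0,0,0,0],
  ],
)

```text
clock: 14.45
position: [0.4659, 0.3227, 0.1558]
ee_rot: [2.174, -2.267, 0.001]
force: [0.2, 0.3, -4.3]
width: 0.428
```

```bash
python3 -c "
from h import *
go(465,322.7,90,87.6)
p,d,c=snap('wrist','w7')
"
```

```text
t 14.45 p [465.9 322.7 155.8] yaw -92.41 tilt [ 0.03 -0.06 -0.  ] w 39.4 F [ 0.2  0.3 -4.3] q [-1.33  0.59  0.95  1.88 -0.57  0.98 -1.74]
  turn about tool z rad -0.0001 deg world 0.01 other way 3.141
  shift cm (after turn) [-0.    0.09  6.58] n rows 1.3155560381273872
```

View pics/w7.png

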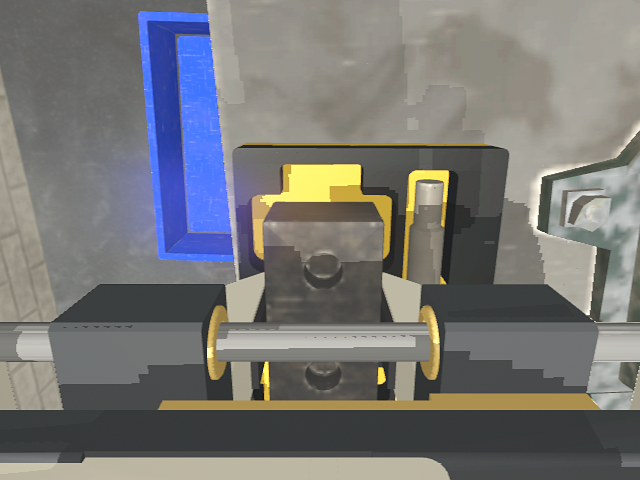

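```bash
python3 -c "
from h import *
p,d,c=load('w7'); X=cloud(d,c); Z=X[:,:,2]
m=np.zeros(Z.shape,bool); m[195:275,255:395]=True; m&=(Z>.14)&(Z<.18)
q=X[m]; t=np.median(q[:,2]); q=q[abs(q[:,2]-t)<.004]; print(t,q.min(0),q.max(0))
for x in (.485,.49,.495):
  s=q[abs(q[:,0]-x)<.002]; print(x,s[:,1].min(),s[:,1].max(),(s[:,1].min()+s[:,1].max())/2)
"
```

```text
0.159131300888826 [0.48471591 0.30057965 0.15516514] [0.50619828 0.34098089 0.16194344]
0.485 0.3014183460725908 0.33519074719054415 0.3183045466315675
0.49 0.30095841634027437 0.3409063532912717 0.320932384815773
0.495 0.3010426247996042 0.34076841011866216 0.3209055174591332
```

Call:
apply_moves(
  commands=[
    [0,0.1,2.5,0,0,0],
    [0,0,2.5,0,0,0],
    [0,0,1.8,0,0,0],
    [0,0,0,0,0,0],
    [0,0,0,0,0,0],
  ],
)

```text
clock: 15.0
position: [0.466, 0.323, 0.0888]
ee_rot: [-2.173, 2.267, -0.001]
force: [1.1, 0.2, -4.1]
width: 0.431
```

```bash
python3 -c "
from h import *
go(465,322.7,47,87.6)
"
```

```text
t 15.0 p [466.  323.   88.8] yaw -92.44 tilt [-0.06  0.02 -0.  ] w 39.6 F [ 1.1  0.2 -4.1] q [-1.27  0.67  0.86  1.93 -0.67  0.85 -1.67]
  turn about tool z rad -0.0007 deg world 0.04 other way 3.141
  shift cm (after turn) [0.03 0.1  4.18] n rows 0.8353128234674303
```

Call:
apply_moves(
  commands=[
    [0,0.1,1.2,0,0,0],
    [0,0,1.2,0,0,0],
    [0,0,1.0,0,0,0],
    [0,0,0.6,0,0,0],
    [0,0,0.2,0,0,0],
  ],
)

```text
clock: 15.5
position: [0.4633, 0.3231, 0.0458]
ee_rot: [2.174, -2.266, -0.002]
force: [-11.4, -3.7, 31.1]
width: 0.435
```

Call:
apply_moves(
  commands=[
    [0,0,0,0,0,0],
    [0,0,0,0,0,0],
  ],
)

```text
clock: 15.7
position: [0.4635, 0.3231, 0.0459]
ee_rot: [2.174, -2.267, -0.001]
force: [-4.0, -0.3, 4.3]
width: 0.429
```

```bash
python3 -c "
from h import *
go(465,322.7,47,87.6)
"
```

```text
t 15.7 p [463.5 323.1  45.9] yaw -92.38 tilt [0.06 0.   0.  ] w 39.4 F [-4.  -0.3  4.3] q [-1.23  0.72  0.79  1.96 -0.73  0.78 -1.62]
  turn about tool z rad 0.0004 deg world -0.02 other way -3.141
  shift cm (after turn) [ 0.04 -0.15 -0.11] n rows 0.03889188152227218
```

Call:
apply_moves(
  commands=[
    [0,0,0,0,0,0],
    [0,0,0,0,0,0],
    [0,0,0,0,0,0],
    [0,0,0,0,0,0],
  ],
  claw=-0.04,
)

```text
clock: 16.1
position: [0.4641, 0.3235, 0.0458]
ee_rot: [-2.175, 2.266, -0.0]
force: [0.0, 0.1, 0.2]
width: 0.517
```

Call:
apply_moves(
  commands=[
    [0,0,-1.5,0,0,0],
    [0,0,-4,0,0,0],
    [0,0,-5,0,0,0],
    [0,0,-5,0,0,0],
    [0,0,-5,0,0,0],
  ],
)

```text
clock: 16.6
position: [0.4638, 0.3226, 0.2537]
ee_rot: [-2.174, 2.268, -0.001]
force: [0.4, 1.4, -0.1]
width: 0.519
```

```bash
python3 -c "
from h import *
go(666.1,97.8,200,80.5)
p,d,c=snap('wrist','w8'); p,d,c=snap('top','t8')
"
```

```text
t 16.6 p [463.8 322.6 253.7] yaw -92.44 tilt [-0.03 -0.01  0.  ] w 47.8 F [ 0.4  1.4 -0.1] q [-1.42  0.48  1.05  1.77 -0.45  1.16 -1.84]
  turn about tool z rad 0.1233 deg world -7.06 other way -3.018
  shift cm (after turn) [ 18.83 -23.67   5.37] n rows 6.143223837521331
```

View pics/w8.png

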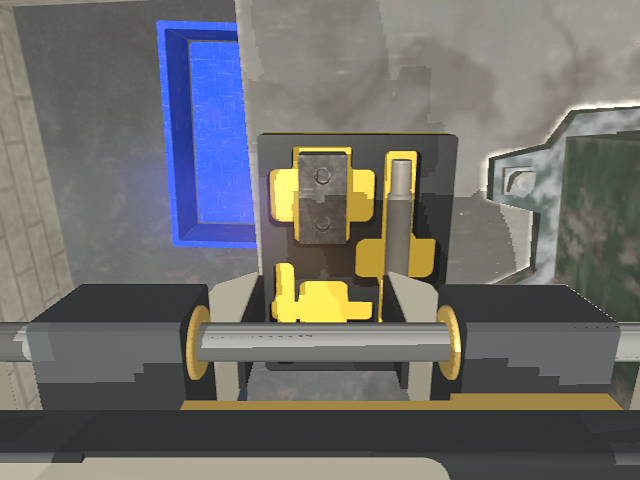

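View pics/t8.png

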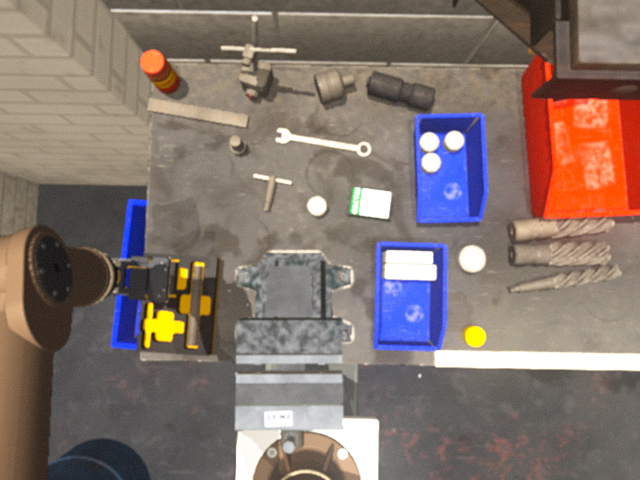

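Call:
apply_moves(
  commands=[
    [0,0,0,0,0,0.123],
    [3.1,-3.9,0,0,0,0],
    [3.1,-3.9,0,0,0,0],
    [3.1,-3.9,0,0,0,0],
    [3.1,-3.9,0,0,0,0],
  ],
)

```text
clock: 17.2
position: [0.5983, 0.174, 0.2515]
ee_rot: [-2.032, 2.396, -0.0]
force: [1.4, 0.1, 0.1]
width: 0.52
```

Call:
apply_moves(
  commands=[
    [3.1,-3.9,0,0,0,0],
    [3.1,-3.9,2,0,0,0],
    [0,0,4,0,0,0],
    [0,0,4,0,0,0],
    [0,0,0,0,0,0],
  ],
)

```text
clock: 17.7
position: [0.6588, 0.104, 0.1477]
ee_rot: [2.026, -2.392, -0.007]
force: [-0.7, 0.2, 0.8]
width: 0.522
```

```bash
python3 -c "
from h import *
go(666.1,97.8,100,80.5)
p,d,c=snap('wrist','w9')
"
```

```text
t 17.7 p [658.8 104.  147.7] yaw -99.48 tilt [ 0.46 -0.15 -0.  ] w 48.0 F [-0.7  0.2  0.8] q [-0.76  0.74  0.89  1.62 -0.63  1.1  -1.43]
  turn about tool z rad 0.0004 deg world -0.02 other way -3.141
  shift cm (after turn) [ 0.49 -0.82  4.77] n rows 0.9719229663110477
```

View pics/w9.png

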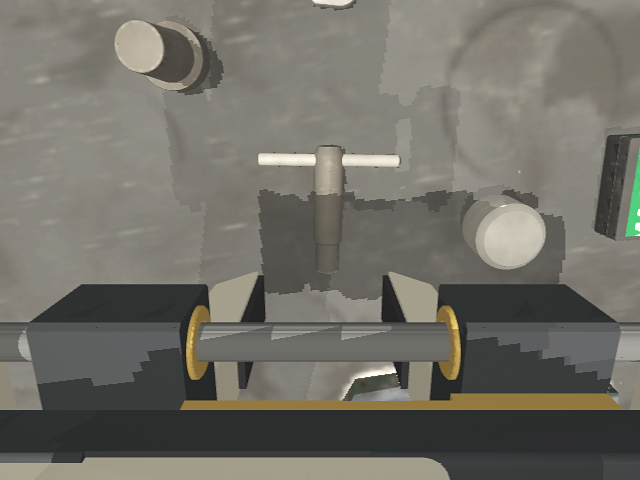

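Call:
apply_moves(
  commands=[
    [0.5,-0.8,3,0,0,0],
    [0,0,3,0,0,0],
    [0,0,2,0,0,0],
    [0,0,0,0,0,0],
    [0,0,0,0,0,0],
  ],
)

```text
clock: 18.25
position: [0.6703, 0.0982, 0.0747]
ee_rot: [-2.031, 2.394, -0.003]
force: [-0.6, 0.2, 1.0]
width: 0.521
```

```bash
python3 -c "
from h import *
go(666.1,97.8,24,80.5)
p,d,c=load('w9');X=cloud(d,c);Z=X[:,:,2]
m=np.zeros(Z.shape,np.uint8); m[140:280,245:410]=(Z>.006)[140:280,245:410]
def R(k,z=.0095):
    v,u=np.nonzero(k); w=np.array([onz(c,a,b,z)[:2] for a,b in zip(u,v)],np.float32)*1000
    print(cv2.minAreaRect(w))
st=cv2.morphologyEx(m,cv2.MORPH_OPEN,np.ones((17,17))); R(st); R(m.astype(bool)&~cv2.dilate(st,np.ones((9,9))).astype(bool))
"
```

```text
t 18.25 p [670.3  98.2  74.7] yaw -99.37 tilt [-0.15  0.03 -0.  ] w 48.0 F [-0.6  0.2  1. ] q [-0.71  0.83  0.83  1.65 -0.71  0.98 -1.37]
  turn about tool z rad 0.0022 deg world -0.13 other way -3.139
  shift cm (after turn) [0.11 0.4  5.07] n rows 1.0179987779185746
((665.3115234375, 98.92540740966797), (18.79662322998047, 85.8040542602539), 80.01871490478516)
((661.68798828125, 99.32920837402344), (114.74752807617188, 90.44452667236328), 80.44903564453125)
```

Call:
apply_moves(
  commands=[
    [0.1,0.4,2,0,0,0],
    [0,0,2,0,0,0],
    [0,0,0.8,0,0,0],
    [0,0,0,0,0,0],
    [0,0,0,0,0,0],
  ],
)

```text
clock: 18.75
position: [0.666, 0.0975, 0.0258]
ee_rot: [-2.031, 2.395, -0.002]
force: [0.0, 0.2, -0.2]
width: 0.518
```

```bash
python3 -c "
from h import *
go(665.8,98.2,23.7,80.4)
"
```

```text
t 18.75 p [666.   97.5  25.8] yaw -99.41 tilt [-0.11  0.03 -0.  ] w 47.7 F [ 0.   0.2 -0.2] q [-0.69  0.88  0.78  1.69 -0.76  0.9  -1.33]
  turn about tool z rad 0.0034 deg world -0.19 other way -3.138
  shift cm (after turn) [-0.07  0.03  0.21] n rows 0.04462026916487025
```

Call:
apply_moves(
  commands=[
    [-0.1,0,0.2,0,0,0],
    [0,0,0,0,0,0],
  ],
)

```text
clock: 18.95
position: [0.6656, 0.0988, 0.0228]
ee_rot: [-2.031, 2.395, -0.001]
force: [-0.4, 0.7, -0.1]
width: 0.519
```

Call:
apply_moves(
  commands=[
    [0,0,0,0,0,0],
    [0,0,0,0,0,0],
    [0,0,0,0,0,0],
    [0,0,0,0,0,0],
    [0,0,0,0,0,0],
  ],
  claw=1,
  newtons=30,
)

```text
clock: 19.45
position: [0.6654, 0.0986, 0.0225]
ee_rot: [-2.031, 2.396, -0.001]
force: [-0.7, 0.7, 4.1]
width: 0.202
```

Call:
apply_moves(
  commands=[
    [0,0,0,0,0,0],
    [0,0,-2,0,0,0],
    [0,0,-4,0,0,0],
    [0,0,-5,0,0,0],
    [0,0,-5,0,0,0],
  ],
)

```text
clock: 19.95
position: [0.6639, 0.0985, 0.1826]
ee_rot: [2.03, -2.394, -0.002]
force: [1.0, 0.3, -2.1]
width: 0.194
```

```bash
python3 -c "
from h import *
go(356,327.2,200,-2.4)
snap('wrist','w10')
"
```

```text
t 19.95 p [663.9  98.5 182.6] yaw -99.43 tilt [ 0.15 -0.07 -0.  ] w 17.8 F [ 1.   0.3 -2.1] q [-0.76  0.71  0.92  1.57 -0.6   1.16 -1.45]
  turn about tool z rad 1.4482 deg world -82.97 other way -1.693
  shift cm (after turn) [31.73 21.56 -1.74] n rows 7.67916805169301
```

View pics/w10.png

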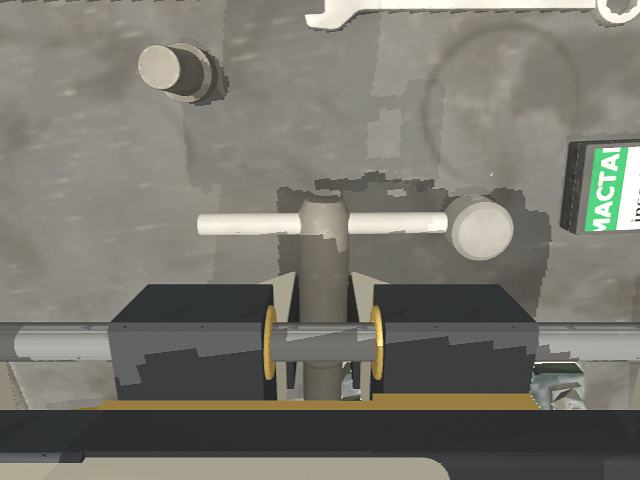

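Call:
apply_moves(
  commands=[
    [0,0,-3,0,0,-0.14],
    [0,0,-3,0,0,-0.14],
    [0,0,0,0,0,-0.14],
    [0,0,0,0,0,-0.14],
    [0,0,0,0,0,-0.14],
  ],
)

```text
clock: 20.5
position: [0.6645, 0.0987, 0.2413]
ee_rot: [2.734, -1.546, -0.002]
force: [0.1, 0.6, -2.8]
width: 0.201
```

Call:
apply_moves(
  commands=[
    [0,0,0,0,0,-0.14],
    [0,0,0,0,0,-0.14],
    [0,0,0,0,0,-0.14],
    [0,0,0,0,0,-0.14],
    [0,0,0,0,0,-0.14],
  ],
)

```text
clock: 21.0
position: [0.6644, 0.0985, 0.2409]
ee_rot: [3.099, -0.515, -0.003]
force: [-0.4, 0.2, -2.9]
width: 0.199
```

Call:
apply_moves(
  commands=[
    [0,0,0,0,0,-0.14],
    [0,0,0,0,0,-0.14],
    [0,0,0,0,0,-0.013],
    [-4,-2.8,0,0,0,0],
    [-4,-2.8,0,0,0,0],
  ],
)

```text
clock: 21.5
position: [0.5868, 0.157, 0.241]
ee_rot: [3.14, -0.078, -0.001]
force: [-0.3, 2.7, -2.2]
width: 0.194
```

```bash
python3 -c "
from h import *
go(356,327.2,200,-2.4)
p,d,c=load('w10');X=cloud(d,c)
print(X[222,[205,290,360,440]],X[[205,235,265,280],325])
"
```

```text
t 21.5 p [586.8 157.  241. ] yaw -2.83 tilt [0.06 0.05 0.  ] w 17.9 F [-0.3  2.7 -2.2] q [-0.71  0.44  0.52  1.66 -0.24  1.11 -0.17]
  turn about tool z rad -0.0075 deg world 0.43 other way 3.134
  shift cm (after turn) [-23.77 -16.04   4.1 ] n rows 5.794049182365699
[[0.70590892 0.13296497 0.17445179]
 [0.70056371 0.10362313 0.17278008]
 [0.696355   0.07897166 0.17240242]
 [0.6911434  0.05033616 0.17078893]] [[0.70540973 0.09019647 0.17617486]
 [0.69533602 0.09186747 0.17810819]
 [0.68428042 0.09368506 0.17783573]
 [0.67905536 0.09455202 0.1788741 ]]
```

Call:
apply_moves(
  commands=[
    [-4,-2.7,0,0,0,-0.007],
    [-4,-2.7,0,0,0,0],
    [-4,-2.7,0,0,0,0],
    [-4,-2.7,0,0,0,0],
    [-4,-2.7,0,0,0,0],
  ],
)

```text
clock: 22.0
position: [0.3905, 0.3007, 0.2417]
ee_rot: [3.141, -0.062, -0.001]
force: [0.6, 1.0, -2.3]
width: 0.196
```

Call:
apply_moves(
  commands=[
    [-3.3,-2.1,2,0,0,0],
    [0,0,3,0,0,0],
    [0,0,3,0,0,0],
    [0,0,0,0,0,0],
    [0,0,0,0,0,0],
  ],
)

```text
clock: 22.5
position: [0.3604, 0.3217, 0.1622]
ee_rot: [3.14, -0.06, -0.001]
force: [0.5, -0.0, -1.6]
width: 0.196
```

```bash
python3 -c "
from h import *
go(356,327.2,100,-2.4)
snap('wrist','w11')
"
```

```text
t 22.5 p [360.4 321.7 162.2] yaw -2.17 tilt [0.08 0.04 0.  ] w 18.1 F [ 0.5 -0.  -1.6] q [-1.17  0.32  0.42  2.04 -0.17  0.82 -0.69]
  turn about tool z rad 0.0039 deg world -0.23 other way -3.138
  shift cm (after turn) [-0.46 -0.53  6.22] n rows 1.252425063243302
```

View pics/w11.png

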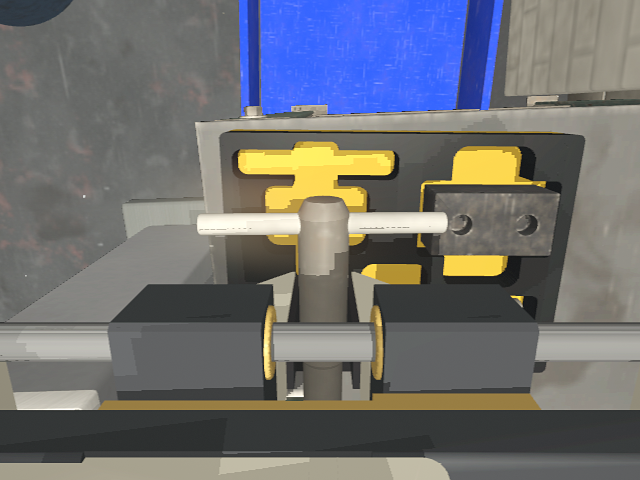

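```bash
python3 -c "
from h import *
p,d,c=load('w11');X=cloud(d,c);Z=X[:,:,2]
m=(Z>.12).astype(np.uint8); m[275:]=0
st=cv2.morphologyEx(m,cv2.MORPH_OPEN,np.ones((31,31))); cb=m.astype(bool)&~cv2.dilate(st,np.ones((9,9))).astype(bool)
q=X[cb]; print('key crossbar ends x',np.percentile(q[:,0],[.5,99.5]),'mean',q.mean(0)); print('angle',np.degrees(np.polyfit(q[:,0],q[:,1],1)[0]), 'zslope deg',np.degrees(np.polyfit(q[:,0],q[:,2],1)[0]))
v,u=np.nonzero(cb); print('cb ends',X[222,200],X[222,444]); 
s=X[(st>0)&(Z>.14)]; print('stem x',np.percentile(s[:,0],[1,50,99]),'ymax',s[:,1].max(), 'ztop',np.percentile(s[:,2],95))
hsv=cv2.cvtColor(p,cv2.COLOR_RGB2HSV); ym=((hsv[:,:,0]>18)&(hsv[:,:,0]<36)&(hsv[:,:,1]>110)&(hsv[:,:,2]>80))
for a,b,y0,y1 in((236,398,146,182),):
  v,u=np.nonzero(ym[y0:y1,a:b]); w=np.array([onz(c,i+a,j+y0,.02) for i,j in zip(u,v)]); 
  print('slot x',np.percentile(w[:,0],[.5,99.5])); 
  for x in (.315,.325,.39,.40): k=w[abs(w[:,0]-x)<.003]; print(x,k[:,1].min(),k[:,1].max())
"
```

```text
key crossbar ends x [0.31816389 0.40585491] mean [0.36137587 0.35345258 0.15380743]
angle -2.4253789526874376 zslope deg -2.907354171468824
cb ends [0.31915129 0.3583195  0.15571761] [0.40579775 0.35356405 0.15027832]Traceback (most recent call last):
  File "<string>", line 8, in <module>
    s=X[(st>0)&(Z>.14)]; print('stem x',np.percentile(s[:,0],[1,50,99]),'ymax',s[:,1].max(), 'ztop',np.percentile(s[:,2],95))
                                        ~~~~~~~~~~~~~^^^^^^^^^^^^^^^^^^
    return _quantile_unchecked(
        a, q, axis, out, overwrite_input, method, keepdims, weights)
    return _ureduce(a,
                    func=_quantile_ureduce_func,
    ...<5 lines>...
                    overwrite_input=overwrite_input,
                    method=method)
    r = func(a, **kwargs)
    result = _quantile(arr,
                       quantiles=q,
    ...<2 lines>...
                       out=out,
                       weights=wgt)
    slices_having_nans = np.isnan(arr[-1, ...])
                                  ~~~^^^^^^^^^
IndexError: index -1 is out of bounds for axis 0 with size 0
```

Call:
apply_moves(
  commands=[
    [-0.4,-0.6,2.5,0,0,0.004],
    [0,0,2,0,0,0],
    [0,0,2,0,0,0],
    [0,0,0,0,0,0],
    [0,0,0,0,0,0],
  ],
)

```text
clock: 23.05
position: [0.3574, 0.3287, 0.0983]
ee_rot: [-3.14, 0.063, -0.001]
force: [-0.1, 0.5, -1.2]
width: 0.2
```

```bash
python3 -c "
from h import *
go(356,328,43.5,-2.4)
"
```

```text
t 23.05 p [357.4 328.7  98.3] yaw -2.32 tilt [-0.06 -0.05  0.  ] w 18.4 F [-0.1  0.5 -1.2] q [-1.14  0.42  0.37  2.1  -0.24  0.66 -0.64]
  turn about tool z rad 0.0015 deg world -0.08 other way -3.14
  shift cm (after turn) [-0.14  0.07  5.48] n rows 1.0972177782522237
```

Call:
apply_moves(
  commands=[
    [-0.1,0.1,1.5,0,0,0],
    [0,0,1.5,0,0,0],
    [0,0,1.0,0,0,0],
    [0,0,0.6,0,0,0],
    [0,0,0,0,0,0],
  ],
)

```text
clock: 23.55
position: [0.3557, 0.3275, 0.0512]
ee_rot: [-3.141, 0.062, 0.0]
force: [-0.2, 0.2, -2.4]
width: 0.2
```

```bash
python3 -c "
from h import *
go(356,328,43.5,-2.4)
"
```

```text
t 23.55 p [355.7 327.5  51.2] yaw -2.25 tilt [-0.  0. -0.] w 18.4 F [-0.2  0.2 -2.4] q [-1.1   0.5   0.32  2.13 -0.3   0.55 -0.6 ]
  turn about tool z rad 0.0025 deg world -0.15 other way -3.139
  shift cm (after turn) [ 0.03 -0.05  0.77] n rows 0.15469015629287725
```

Call:
apply_moves(
  commands=[
    [0,0,0.5,0,0,0],
    [0,0,0.2,0,0,0],
    [0,0,0,0,0,0],
    [0,0,0,0,0,0],
  ],
)

```text
clock: 23.95
position: [0.3556, 0.3275, 0.0442]
ee_rot: [-3.141, 0.061, -0.0]
force: [0.1, -0.8, -2.3]
width: 0.196
```

Call:
apply_moves(
  commands=[
    [0,0,0,0,0,0],
    [0,0,0,0,0,0],
    [0,0,0,0,0,0],
    [0,0,0,0,0,0],
  ],
  claw=0.36,
)

```text
clock: 24.35
position: [0.3556, 0.3275, 0.0442]
ee_rot: [-3.141, 0.061, -0.0]
force: [0.7, -0.0, 0.2]
width: 0.325
```

Call:
apply_moves(
  commands=[
    [0,0,-1.5,0,0,0],
    [0,0,-4,0,0,0],
    [0,0,-5,0,0,0],
    [0,0,-5,0,0,0],
    [0,0,-4,0,0,0],
  ],
)

```text
clock: 24.85
position: [0.3558, 0.3273, 0.242]
ee_rot: [-3.139, 0.062, -0.002]
force: [0.6, 0.7, -0.6]
width: 0.32
```

```bash
python3 -c "
from h import *
go()
snap('wrist','w12')
"
```

```text
t 24.85 p [355.8 327.3 242. ] yaw -2.26 tilt [-0.09 -0.07  0.  ] w 29.4 F [ 0.6  0.7 -0.6] q [-1.24  0.21  0.46  1.95 -0.11  1.01 -0.76]
  shift cm (after turn) [0. 0. 0.] n rows 0.0
```

View pics/w12.png

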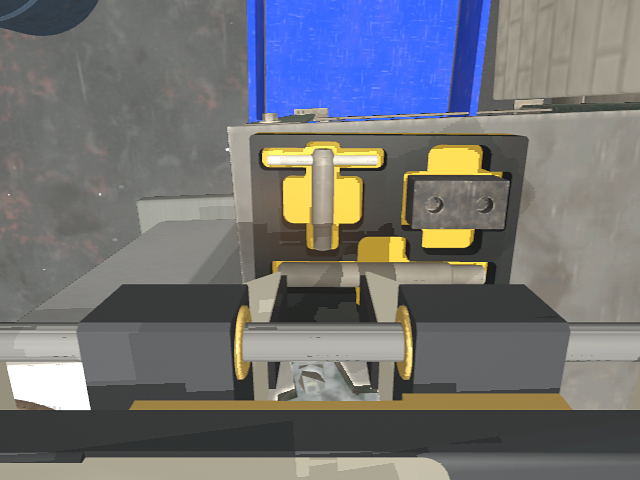

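```bash
cat > chk.py <<'E'
from h import *
def chk(f):
    p,d,c=load(f);X=cloud(d,c)
    o=np.array([406.6,295.8]); a=np.radians(177.6); xh=np.array([np.cos(a),np.sin(a)]); yh=np.array([-np.sin(a),np.cos(a)])
    S=np.stack([((X[:,:,:2]*1000-o)@xh),((X[:,:,:2]*1000-o)@yh),X[:,:,2]*1000],-1).reshape(-1,3)
    S=S[~np.isnan(S[:,0])]
    for n,b,z in (('jaw',(-105,-10,-75,10),45),('keystem',(40,64,-75,20),27),('bar',(-100,100,20,60),33)):
        q=S[(S[:,0]>b[0])&(S[:,0]<b[1])&(S[:,1]>b[2])&(S[:,1]<b[3])&(S[:,2]>z)&(S[:,2]<60)]
        if n!='jaw': q=q[(q[:,2]>z)]
        print(n,len(q),'x',np.percentile(q[:,0],[1,99]).round(1),'y',np.percentile(q[:,1],[1,99]).round(1),'z',np.percentile(q[:,2],[50,95]).round(1), 'slope z/x,z/y',(np.linalg.lstsq(np.c_[q[:,:2],np.ones(len(q))],q[:,2],rcond=None)[0][:2]).round(3))
chk(__import__('sys').argv[1])
E
python3 chk.py w12
python3 -c "
from h import *
go(634,-10,250,0)
p,d,c=load('w12');X=cloud(d,c); print(X[159,[275,300,345,375]],X[[155,175,200,240],322])"
```

```text
jaw 4354 x [-93.4 -19.7] y [-48.9  -9.7] z [49.7 51. ] slope z/x,z/y [-0.003  0.007]
keystem 2419 x [41.  62.8] y [-70.4  19.4] z [36.8 39.3] slope z/x,z/y [ 0.011 -0.002]
bar 5300 x [-98.3  97.4] y [20.4 59.3] z [39.7 42.1] slope z/x,z/y [0.001 0.041]
t 24.9 p [358.  329.1 247.4] yaw -2.3 tilt [-0.46 -0.31  0.  ] w 29.5 F [3.2 2.3 4.7] q [-1.24  0.21  0.46  1.94 -0.11  1.01 -0.77]
  turn about tool z rad -0.0402 deg world 2.3 other way 3.101
  shift cm (after turn) [27.6  33.91 -0.26] n rows 8.744827911561675
[[0.31920934 0.36269    0.03521168]
 [0.33930829 0.36180639 0.03445992]
 [0.3757927  0.36003235 0.03161107]
 [0.40033938 0.3589543  0.0307026 ]] [[0.35721938 0.36466641 0.03793223]
 [0.3565811  0.34873546 0.0384117 ]
 [0.3557541  0.32810315 0.03812785]
 [0.35436961 0.29356247 0.03767688]]
```

Call:
apply_moves(
  commands=[
    [0,0,-2,0,0,-0.04],
    [4.6,1.8,0,0,0,0],
    [4.6,1.8,0,0,0,0],
    [4.6,1.8,0,0,0,0],
    [4.6,1.8,0,0,0,0],
  ],
  claw=-0.5,
)

```text
clock: 25.4
position: [0.5411, 0.2549, 0.2591]
ee_rot: [-3.141, -0.003, -0.0]
force: [0.7, 0.7, 0.2]
width: 0.706
```

Call:
apply_moves(
  commands=[
    [2.3,4.2,0,0,0,0],
    [2.3,4.2,0,0,0,0],
    [2.3,4.2,0,0,0,0],
    [2.3,4.2,0,0,0,0],
    [0,5,0,0,0,0],
  ],
)

```text
clock: 25.9
position: [0.6337, 0.0369, 0.2584]
ee_rot: [3.141, 0.004, 0.001]
force: [-0.1, -1.1, 0.0]
width: 0.753
```

Call:
apply_moves(
  commands=[
    [0,4.5,3,0,0,0],
    [0,0,3,0,0,0],
    [0,0,3,0,0,0],
    [0,0,0,0,0,0],
  ],
)

```text
clock: 26.3
position: [0.6291, -0.0039, 0.1675]
ee_rot: [3.141, 0.001, -0.011]
force: [-0.6, 0.2, 0.6]
width: 0.751
```

```bash
python3 -c "
from h import *
go(634,-10,100,0)
snap('wrist','w13')
"
```

```text
t 26.3 p [629.1  -3.9 167.5] yaw 0.02 tilt [0.01 0.41 0.  ] w 69.1 F [-0.6  0.2  0.6] q [-0.43  0.56  0.53  1.68 -0.32  1.    0.21]
  turn about tool z rad 0.0004 deg world -0.02 other way -3.141
  shift cm (after turn) [0.49 0.61 6.75] n rows 1.358079339813711
```

View pics/w13.png

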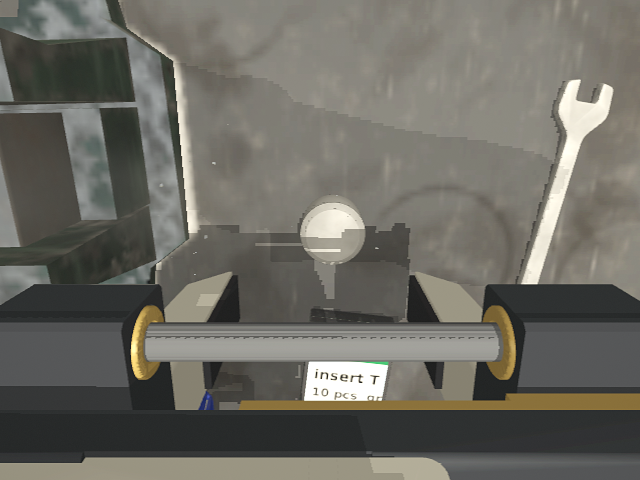

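The small light-grey cap is at (333,232), a 43 mm disc, so it's the right one. I'll refine its centre and descend.

```bash
python3 -c "
from h import *
p,d,c=load('w13');X=cloud(d,c);Z=X[:,:,2]
m=np.zeros(Z.shape,np.uint8); m[180:275,280:390]=((Z>.028)&(Z<.05))[180:275,280:390]
v,u=np.nonzero(m); w=np.array([onz(c,a,b,.032)[:2] for a,b in zip(u,v)],np.float32)*1000
print(cv2.minEnclosingCircle(w),np.median(Z[m>0]))
"
```

```text
((634.6212158203125, -11.737247467041016), 21.929323196411133) 0.03336985803686024
```

Call:
apply_moves(
  commands=[
    [0.5,0.6,3,0,0,0],
    [0,0,3,0,0,0],
    [0,0,2,0,0,0],
    [0,0,0,0,0,0],
    [0,0,0,0,0,0],
  ],
)

```text
clock: 26.85
position: [0.6379, -0.0098, 0.0931]
ee_rot: [-3.142, -0.002, -0.003]
force: [-0.1, -0.0, 0.7]
width: 0.75
```

```bash
python3 -c "
from h import *
go(634,-10,26,0)
"
```

```text
t 26.85 p [637.9  -9.8  93.1] yaw 0.08 tilt [-0.  -0.1  0. ] w 69.0 F [-0.1 -0.   0.7] q [-0.38  0.65  0.48  1.73 -0.38  0.86  0.27]
  turn about tool z rad 0.0014 deg world -0.08 other way -3.14
  shift cm (after turn) [-0.39  0.02  6.71] n rows 1.343790332296036
```

Call:
apply_moves(
  commands=[
    [-0.3,0.1,2.4,0,0,0],
    [0,0,2.4,0,0,0],
    [0,0,1.4,0,0,0],
    [0,0,0,0,0,0],
    [0,0,0,0,0,0],
  ],
)

```text
clock: 27.35
position: [0.6348, -0.011, 0.0307]
ee_rot: [-3.142, -0.002, -0.002]
force: [-0.2, -0.6, 0.1]
width: 0.75
```

```bash
python3 -c "
from h import *
go(634.3,-11,26,0)
"
```

```text
t 27.35 p [634.8 -11.   30.7] yaw 0.05 tilt [-0.   -0.09  0.  ] w 69.0 F [-0.2 -0.6  0.1] q [-0.35  0.72  0.43  1.77 -0.43  0.74  0.31]
  turn about tool z rad 0.001 deg world -0.05 other way -3.141
  shift cm (after turn) [-0.05 -0.    0.47] n rows 0.09403533390502805
```

Call:
apply_moves(
  commands=[
    [0,0,0.3,0,0,0],
    [0,0,0,0,0,0],
  ],
)

```text
clock: 27.55
position: [0.6344, -0.0109, 0.0271]
ee_rot: [-3.141, -0.002, -0.002]
force: [-0.6, -0.5, 0.3]
width: 0.753
```

Call:
apply_moves(
  commands=[
    [0,0,0,0,0,0],
    [0,0,0,0,0,0],
    [0,0,0,0,0,0],
    [0,0,0,0,0,0],
    [0,0,0,0,0,0],
  ],
  claw=1,
  newtons=25,
)

```text
clock: 28.05
position: [0.634, -0.011, 0.0265]
ee_rot: [-3.142, -0.001, -0.001]
force: [0.4, 0.2, 1.2]
width: 0.47
```

Call:
apply_moves(
  commands=[
    [0,0,0,0,0,0],
    [0,0,-2,0,0,0],
    [0,0,-4,0,0,0],
    [0,0,-5,0,0,0],
    [0,0,-5,0,0,0],
  ],
)

```text
clock: 28.55
position: [0.6329, -0.011, 0.1873]
ee_rot: [3.141, 0.001, -0.003]
force: [1.3, 0.8, -2.5]
width: 0.465
```

```bash
python3 - <<'E'
from h import *
go(670,-293,250,0)
p,d,c=load('t8'); X=cloud(d,c); Z=X[:,:,2]
# cap bin details
for n,b in dict(cap=(405,105,497,232),cart=(365,232,458,360)).items():
    s=X[b[1]:b[3],b[0]:b[2]].reshape(-1,3)
    rim=s[(s[:,2]>.083)&(s[:,2]<.098)]
    print(n,'rim x',np.percentile(rim[:,0],[1,99]).round(4))
    for x in np.arange(rim[:,0].min()+.02,rim[:,0].max()-.01,.03):
        y=np.sort(rim[abs(rim[:,0]-x)<.008][:,1]); print('  ',x.round(3),y[[0,-1]].round(4),((y[0]+y[-1])/2).round(4))
    fl=s[(s[:,2]<.008)&(s[:,2]>-.01)]
    # front wall: height ~.046
    fr=s[(s[:,2]>.040)&(s[:,2]<.05)]; print('  front',np.percentile(fr[:,0],[1,5,50]).round(3))
E
```

```text
t 28.55 p [632.9 -11.  187.3] yaw 0.04 tilt [0.02 0.12 0.  ] w 42.8 F [ 1.3  0.8 -2.5] q [-0.42  0.54  0.54  1.66 -0.31  1.03  0.22]
  turn about tool z rad 0.0007 deg world -0.04 other way -3.141
  shift cm (after turn) [ 3.71 28.2  -6.27] n rows 5.824728625456503
cap rim x [0.6489 0.8358]
   0.664 [-0.3826 -0.2285] -0.3055
   0.694 [-0.3797 -0.2282] -0.3039
   0.724 [-0.3798 -0.2267] -0.3032
   0.754 [-0.3785 -0.2261] -0.3023
   0.784 [-0.3775 -0.2242] -0.3008
   0.814 [-0.3762 -0.2233] -0.2998
  front [0.601 0.603 0.724]
cart rim x [0.3647 0.5491]
   0.374 [-0.2921 -0.1389] -0.2155
   0.404 [-0.2919 -0.14  ] -0.216
   0.434 [-0.2926 -0.1397] -0.2161
   0.464 [-0.2927 -0.1396] -0.2162
   0.494 [-0.2915 -0.1414] -0.2165
   0.524 [-0.292 -0.141] -0.2165
  front [0.316 0.317 0.381]
```

Call:
apply_moves(
  commands=[
    [0,0,-3,0,0,-0.038],
    [0.4,4.8,0,0,0,0],
    [0.4,4.8,0,0,0,0],
    [0.4,4.8,0,0,0,0],
    [0.4,4.8,0,0,0,0],
  ],
)

```text
clock: 29.05
position: [0.6569, -0.2037, 0.216]
ee_rot: [-3.14, -0.062, 0.001]
force: [1.1, 0.3, -1.2]
width: 0.469
```

Call:
apply_moves(
  commands=[
    [0.4,4.8,0,0,0,0],
    [0.4,4.8,0,0,0,0],
    [0.2,1.2,2,0,0,0],
    [0,0,2,0,0,0],
    [0,0,0,0,0,0],
  ],
)

```text
clock: 29.55
position: [0.6694, -0.3092, 0.1722]
ee_rot: [-3.138, -0.059, 0.009]
force: [-1.3, -0.1, -2.8]
width: 0.468
```

```bash
python3 -c "
from h import *
go(670,-310,100,2.2)
snap('wrist','w14')
"
```

```text
t 29.55 p [ 669.4 -309.2  172.2] yaw 2.15 tilt [-0.17  0.34 -0.  ] w 43.0 F [-1.3 -0.1 -2.8] q [ 0.07  0.72  0.52  1.37 -0.37  1.16  0.68]
  turn about tool z rad -0.0008 deg world 0.05 other way 3.141
  shift cm (after turn) [0.06 0.09 7.22] n rows 1.4448670758412165
```

View pics/w14.png

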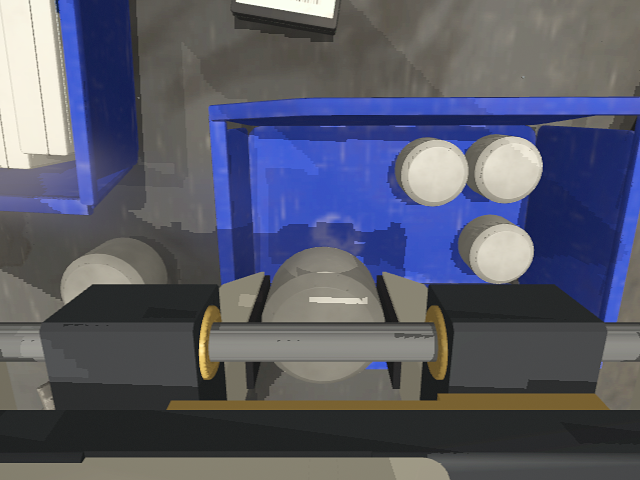

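Call:
apply_moves(
  commands=[
    [0,0,3,0,0,0],
    [0,0,3,0,0,0],
    [0,0,3,0,0,0],
    [0,0,2,0,0,0],
    [0,0,0,0,0,0],
  ],
)

```text
clock: 30.1
position: [0.6705, -0.3076, 0.0641]
ee_rot: [-3.139, -0.063, 0.006]
force: [-0.3, 1.2, -2.5]
width: 0.466
```

```bash
python3 -c "
from h import *
go(670,-310,29.5,2.2)
"
```

```text
t 30.1 p [ 670.5 -307.6   64.1] yaw 2.31 tilt [-0.14  0.22 -0.  ] w 42.9 F [-0.3  1.2 -2.5] q [ 0.09  0.82  0.47  1.45 -0.42  0.97  0.72]
  turn about tool z rad 0.0019 deg world -0.11 other way -3.14
  shift cm (after turn) [-0.06  0.24  3.46] n rows 0.694257047678463
```

Call:
apply_moves(
  commands=[
    [0,0.1,1.2,0,0,0],
    [0,0,1,0,0,0],
    [0,0,0.6,0,0,0],
    [0,0,0,0,0,0],
    [0,0,0,0,0,0],
  ],
)

```text
clock: 30.6
position: [0.6716, -0.3109, 0.0387]
ee_rot: [3.141, 0.061, 0.0]
force: [1.0, -0.5, -2.2]
width: 0.471
```

```bash
python3 -c "
from h import *
go(670,-310,29.5,2.2)
"
```

```text
t 30.6 p [ 671.6 -310.9   38.7] yaw 2.23 tilt [ 0.01 -0.02 -0.  ] w 43.3 F [ 1.  -0.5 -2.2] q [ 0.1   0.85  0.46  1.46 -0.43  0.93  0.73]
  turn about tool z rad 0.0005 deg world -0.03 other way -3.141
  shift cm (after turn) [-0.16 -0.09  0.92] n rows 0.18686321355035218
```

Call:
apply_moves(
  commands=[
    [0,0,0.6,0,0,0],
    [0,0,0.3,0,0,0],
    [0,0,0,0,0,0],
    [0,0,0,0,0,0],
  ],
)

```text
clock: 31.0
position: [0.6715, -0.3107, 0.0292]
ee_rot: [-3.141, -0.061, 0.0]
force: [0.6, 0.3, -2.1]
width: 0.468
```

```bash
python3 -c "
from h import *
go(670,-310,29.5,2.2)
"
```

```text
t 31.0 p [ 671.5 -310.7   29.2] yaw 2.23 tilt [-0.01  0.01 -0.  ] w 43.1 F [ 0.6  0.3 -2.1] q [ 0.1   0.86  0.46  1.47 -0.44  0.91  0.73]
  turn about tool z rad 0.0005 deg world -0.03 other way -3.141
  shift cm (after turn) [-0.14 -0.07 -0.03] n rows 0.03254752604748178
```

Call:
apply_moves(
  commands=[
    [0,0,0.1,0,0,0],
    [0,0,0,0,0,0],
  ],
)

```text
clock: 31.2
position: [0.6715, -0.3108, 0.0291]
ee_rot: [-3.141, -0.061, -0.0]
force: [-1.8, 1.5, 4.5]
width: 0.466
```

Call:
apply_moves(
  commands=[
    [0,0,0,0,0,0],
    [0,0,0,0,0,0],
    [0,0,0,0,0,0],
    [0,0,0,0,0,0],
  ],
  claw=-0.17,
)

```text
clock: 31.6
position: [0.6715, -0.3108, 0.0283]
ee_rot: [3.141, 0.061, 0.0]
force: [0.4, -0.3, -0.1]
width: 0.584
```

Call:
apply_moves(
  commands=[
    [0,0,-2,0,0,0],
    [0,0,-4,0,0,0],
    [0,0,-5,0,0,0],
    [0,0,-5,0,0,0],
    [0,0,0,0,0,0],
  ],
)

```text
clock: 32.1
position: [0.6746, -0.3133, 0.197]
ee_rot: [3.135, 0.061, 0.018]
force: [0.3, -1.5, 0.7]
width: 0.584
```

```bash
python3 -c "
from h import *
go(644.5,-133.3,200,-7)
snap('wrist','w15')
"
```

```text
t 32.1 p [ 674.6 -313.3  197. ] yaw 2.22 tilt [ 0.34 -0.64 -0.  ] w 53.8 F [ 0.3 -1.5  0.7] q [ 0.07  0.7   0.53  1.34 -0.36  1.18  0.67]
  turn about tool z rad 0.161 deg world -9.22 other way -2.981
  shift cm (after turn) [ -5.18 -17.5   -0.3 ] n rows 3.650368316903049
```

View pics/w15.png

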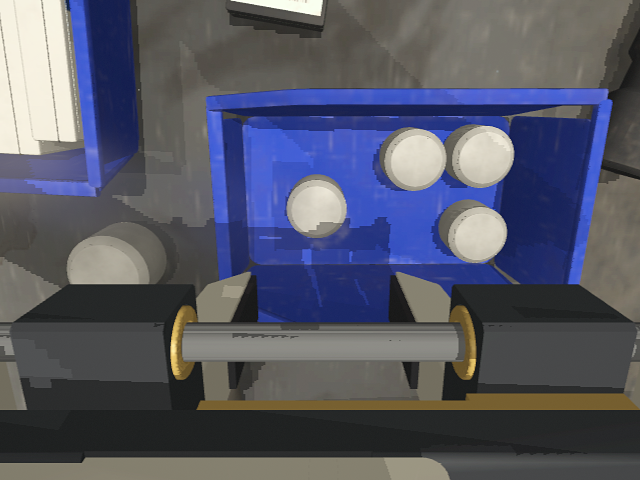

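Call:
apply_moves(
  commands=[
    [0,0,0,0,0,0.081],
    [0,0,0,0,0,0.08],
    [-1.2,-4.3,0,0,0,0],
    [-1.2,-4.3,0,0,0,0],
    [-1.2,-4.3,0,0,0,0],
  ],
  claw=-0.92,
)

```text
clock: 32.65
position: [0.6504, -0.1767, 0.1867]
ee_rot: [-3.135, 0.193, 0.003]
force: [-0.4, 1.2, 0.6]
width: 0.941
```

Call:
apply_moves(
  commands=[
    [-1.2,-4.3,0,0,0,0],
    [0,0,0,0,0,0],
    [0,0,0,0,0,0],
    [0,0,0,0,0,0],
  ],
)

```text
clock: 33.05
position: [0.6444, -0.1354, 0.1878]
ee_rot: [3.135, -0.193, -0.001]
force: [0.1, -0.4, 0.2]
width: 0.957
```

```bash
python3 -c "
from h import *
go(644.5,-133.3,100,-7)
p,d,c=snap('wrist','w16')
X=cloud(d,c);Z=X[:,:,2]
m=((Z>.018)&(Z<.03)).astype(np.uint8); m[280:]=0; n,l,s,ce=cv2.connectedComponentsWithStats(m); print(s)
"
```

```text
t 33.05 p [ 644.4 -135.4  187.8] yaw -7.06 tilt [0.06 0.04 0.  ] w 88.1 F [ 0.1 -0.4  0.2] q [-0.25  0.59  0.59  1.59 -0.36  1.07  0.32]
  turn about tool z rad -0.0011 deg world 0.06 other way 3.14
  shift cm (after turn) [-0.02 -0.21  8.78] n rows 1.7566768290511887
[[     0      0    640    480 292826]
 [     0      0    109    110   1169]
 [    99      4      4      4     12]
 [   113     21      1      1      1]
 [    75     25      1      1      1]
 [    94     36      1      1      1]
 [   103     42      2      1      2]
 [   104    109      1      1      1]
 [    53    139     46     39    643]
 [   276    141     94    134  11920]
 [    82    161      1      1      1]
 [    76    182      1      1      1]
 [     0    251    184     23    491]
 [   182    256     10     20     87]
 [   167    266     12      7     42]
 [   637    279      1      1      1]
 [   639    279      1      1      1]]
```

View pics/w16.png

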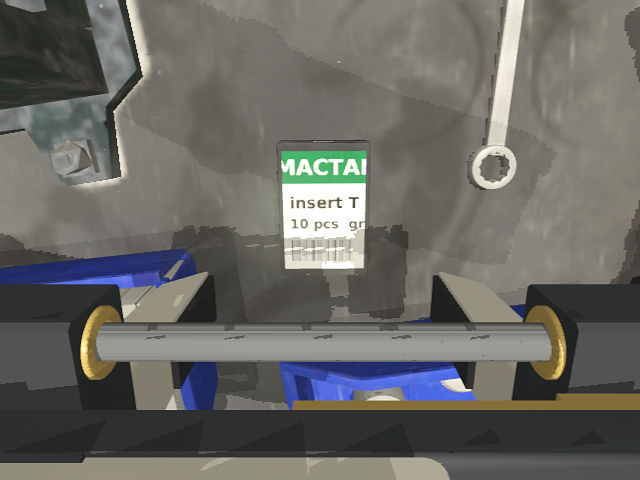

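```bash
python3 -c "
from h import *
p,d,c=load('w16');X=cloud(d,c);Z=X[:,:,2]
m=((Z>.018)&(Z<.03)).astype(np.uint8); m[280:]=0; n,l,s,ce=cv2.connectedComponentsWithStats(m)
v,u=np.nonzero(l==np.argmax(s[1:,4])+1); w=np.array([onz(c,a,b,.024)[:2] for a,b in zip(u,v)],np.float32)*1000
r=cv2.minAreaRect(w);print(r,np.median(Z[l==np.argmax(s[1:,4])+1]))
k=X[200:,:].reshape(-1,3);k=k[(k[:,2]>.08)&(k[:,2]<.1)&(k[:,1]<-.13)&(k[:,0]<.6)&(k[:,0]>.5)]; print('bin back',k[:,0].max() if len(k) else None, k[:,1].max() if len(k) else None)
go(652,-118,100,-7)
"
```

```text
((645.0964965820312, -134.37464904785156), (99.64778137207031, 65.51184844970703), 83.26050567626953) 0.023969955665712996
bin back 0.5505016854571099 -0.14134937408516474
t 33.1 p [ 644.5 -135.9  187.9] yaw -7.11 tilt [0.06 0.03 0.  ] w 88.3 F [ 0.7 -0.4 -0.6] q [-0.25  0.59  0.59  1.59 -0.36  1.07  0.32]
  turn about tool z rad -0.002 deg world 0.11 other way 3.14
  shift cm (after turn) [ 0.53 -1.87  8.79] n rows 1.8011383500930775
```

Call:
apply_moves(
  commands=[
    [0.65,-1.7,0,0,0,0],
    [0,0,3,0,0,0],
    [0,0,3,0,0,0],
    [0,0,3,0,0,0],
    [0,0,0,0,0,0],
  ],
)

```text
clock: 33.6
position: [0.6512, -0.1171, 0.0942]
ee_rot: [-3.135, 0.192, 0.011]
force: [-0.7, 0.0, 0.1]
width: 0.961
```

Call:
apply_moves(
  commands=[
    [0,0,0,0,0,0],
    [0,0,0,0,0,0],
  ],
)

```text
clock: 33.8
position: [0.6546, -0.1186, 0.1001]
ee_rot: [3.135, -0.192, 0.004]
force: [1.4, -0.0, 0.7]
width: 0.96
```

```bash
python3 -c "
from h import *
go(653,-120,38,-7)
"
```

```text
t 33.8 p [ 654.6 -118.6  100.1] yaw -7.02 tilt [ 0.01 -0.15 -0.  ] w 88.3 F [ 1.4 -0.   0.7] q [-0.24  0.69  0.54  1.65 -0.42  0.91  0.34]
  turn about tool z rad -0.0003 deg world 0.02 other way 3.141
  shift cm (after turn) [-0.14  0.16  6.21] n rows 1.242547839191654
```

Call:
apply_moves(
  commands=[
    [-0.3,0.1,2,0,0,0],
    [0,0,2,0,0,0],
    [0,0,1.5,0,0,0],
    [0,0,0,0,0,0],
    [0,0,0,0,0,0],
  ],
  claw=-1,
)

```text
clock: 34.3
position: [0.6508, -0.1189, 0.0442]
ee_rot: [3.136, -0.192, 0.001]
force: [-0.6, 0.4, 0.3]
width: 1.0
```

```bash
python3 -c "
from h import *
go(651.5,-120,38,-7)
"
```

```text
t 34.3 p [ 650.8 -118.9   44.2] yaw -7.0 tilt [ 0.   -0.05 -0.  ] w 92.0 F [-0.6  0.4  0.3] q [-0.21  0.75  0.5   1.7  -0.46  0.81  0.37]
  turn about tool z rad -0.0 deg world 0.0 other way 3.142
  shift cm (after turn) [0.08 0.1  0.62] n rows 0.12685852128916025
```

Now go 6 mm lower and close gently.

Call:
apply_moves(
  commands=[
    [0.1,0.1,0.6,0,0,0],
    [0,0,0,0,0,0],
    [0,0,0,0,0,0],
  ],
)

```text
clock: 34.6
position: [0.6513, -0.1199, 0.0377]
ee_rot: [-3.136, 0.192, -0.001]
force: [-0.2, -1.0, 0.4]
width: 0.999
```

Call:
apply_moves(
  commands=[
    [0,0,0,0,0,0],
    [0,0,0,0,0,0],
    [0,0,0,0,0,0],
    [0,0,0,0,0,0],
    [0,0,0,0,0,0],
  ],
  claw=1,
  newtons=18,
)

```text
clock: 35.1
position: [0.6509, -0.1198, 0.0374]
ee_rot: [-3.136, 0.192, 0.001]
force: [-0.2, 1.1, 2.0]
width: 0.717
```

```bash
python3 -c "
from h import *
go(651.5,-120,38,-7)
"
```

```text
t 35.1 p [ 650.9 -119.8   37.4] yaw -7.0 tilt [-0.01  0.02 -0.  ] w 66.0 F [-0.2  1.1  2. ] q [-0.21  0.76  0.49  1.7  -0.47  0.81  0.38]
  turn about tool z rad 0.0 deg world -0.0 other way -3.142
  shift cm (after turn) [ 0.07  0.02 -0.06] n rows 0.017839278223095827
```

Call:
apply_moves(
  commands=[
    [0,0,-1.5,0,0,0],
    [0,0,-3,0,0,0],
    [0,0,-4,0,0,0],
    [0,0,-4,0,0,0],
    [0,0,0,0,0,0],
  ],
)

```text
clock: 35.6
position: [0.6544, -0.1214, 0.1695]
ee_rot: [3.135, -0.192, 0.016]
force: [0.6, -0.7, -0.6]
width: 0.715
```

```bash
python3 -c "
from h import *
go(396.6,-201,270,-0.4)
p,d,c=snap('wrist','w17'); X=cloud(d,c); print(X[[200,230,260],:][:,[310,330,350]].round(4))
"
```

```text
t 35.6 p [ 654.4 -121.4  169.5] yaw -7.03 tilt [ 0.02 -0.59 -0.  ] w 65.7 F [ 0.6 -0.7 -0.6] q [-0.26  0.61  0.58  1.6  -0.38  1.03  0.31]
  turn about tool z rad -0.1156 deg world 6.63 other way 3.026
  shift cm (after turn) [-25.72   8.14 -10.05] n rows 5.758105306376033
[[[ 6.480e-01 -1.126e-01  2.000e-04]
  [ 6.627e-01 -1.143e-01  9.000e-04]
  [ 6.774e-01 -1.166e-01 -1.100e-03]]

 [[ 6.538e-01 -9.090e-02  1.563e-01]
  [ 6.611e-01 -9.200e-02  1.555e-01]
  [ 6.684e-01 -9.300e-02  1.552e-01]]

 [[ 6.522e-01 -1.027e-01  1.555e-01]
  [ 6.597e-01 -1.033e-01  1.565e-01]
  [ 6.672e-01 -1.042e-01  1.568e-01]]]
```

View pics/w17.png

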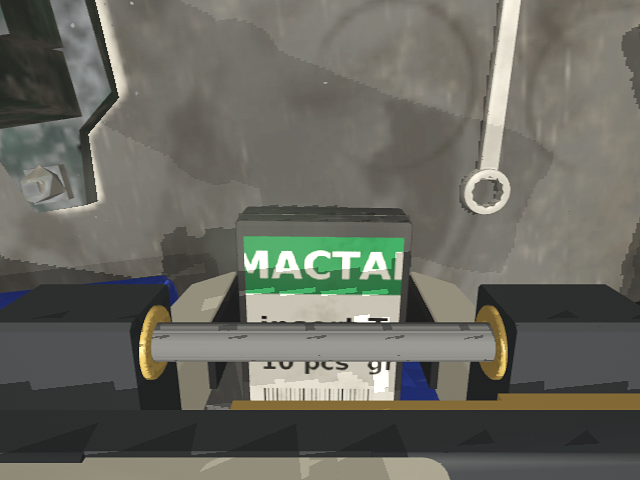

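Call:
apply_moves(
  commands=[
    [0,0,-4,0,0,-0.058],
    [0,0,-4,0,0,-0.058],
    [0,0,-2,0,0,0],
    [-4.5,1.4,0,0,0,0],
    [-4.5,1.4,0,0,0,0],
  ],
)

```text
clock: 36.15
position: [0.5603, -0.1472, 0.262]
ee_rot: [3.141, -0.007, -0.0]
force: [-0.8, -1.9, -1.0]
width: 0.716
```

Call:
apply_moves(
  commands=[
    [-4.5,1.4,0,0,0,0],
    [-4.5,1.4,0,0,0,0],
    [-4,1.4,0,0,0,0],
    [-3.4,1,0,0,0,0],
    [0,0,0,0,0,0],
  ],
)

```text
clock: 36.65
position: [0.3916, -0.1996, 0.2619]
ee_rot: [-3.139, 0.017, 0.003]
force: [0.5, 0.6, -1.3]
width: 0.715
```

```bash
python3 -c "
from h import *
go(396.6,-201,130,-0.4)
p,d,c=snap('wrist','w18')
"
```

```text
t 36.65 p [ 391.6 -199.6  261.9] yaw -0.62 tilt [-0.13  0.12 -0.  ] w 65.7 F [ 0.5  0.6 -1.3] q [-0.26  0.11  0.68  2.02 -0.08  1.04  0.46]
  turn about tool z rad -0.0039 deg world 0.22 other way 3.138
  shift cm (after turn) [ 0.5   0.14 13.19] n rows 2.639186289699487
```

View pics/w18.png

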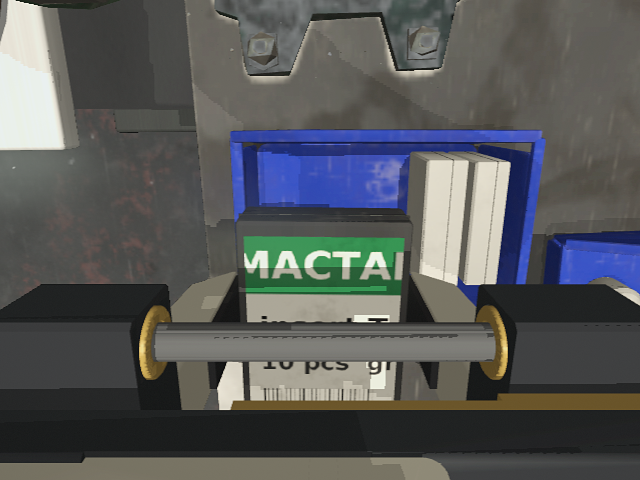

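```bash
python3 -c "
from h import *
p,d,c=load('w18');X=cloud(d,c);q=X[:285].reshape(-1,3)
r=q[(q[:,2]>.084)&(q[:,2]<.096)&(q[:,0]>.3)&(q[:,0]<.6)&(q[:,1]<-.1)&(q[:,1]>-.3)];print('rim x',np.percentile(r[:,0],[1,99]),'ymax',np.percentile(r[:,1],99.5),len(r))
s=q[(q[:,2]>.072)&(q[:,2]<.0835)&(q[:,1]<-.165)&(q[:,1]>-.3)&(q[:,0]>.42)];print('standing x',np.percentile(s[:,0],[1,5,95]),'y',np.percentile(s[:,1],[1,99]),'z',np.percentile(s[:,2],[50,98]))
f=q[(q[:,2]<.06)&(q[:,2]>.04)&(q[:,0]<.34)&(q[:,0]>.28)&(q[:,1]<-.15)];print('front',np.percentile(f[:,0],[1,50,99]) if len(f) else 0, f[:,2].max() if len(f) else 0)
k=q[(q[:,2]>.2)&(q[:,1]<-.12)]; print('carton',np.percentile(k,[1,99],axis=0))
w=X[150:205,262:400].reshape(-1,3); w=w[w[:,2]<.01]; print('floor',w.min(0),w.max(0),np.median(w[:,2]))
"
```

```text
rim x [0.36638744 0.54855692] ymax -0.1403873997279645 5540
standing x [0.47359317 0.47909346 0.54129833] y [-0.26333407 -0.16571469] z [0.08083986 0.08302651]
front [0.3151902  0.3210321  0.32583667] 0.05906791800244642
carton [[ 0.34853643 -0.19093586  0.22794792]
 [ 0.4350167  -0.16447505  0.31041771]]
floor [ 0.3327745  -0.21564925 -0.00065956] [ 0.46428902 -0.16261383  0.00543561] 0.0022544002664462454
```

Call:
apply_moves(
  commands=[
    [0.5,0.1,3,0,0,-0.004],
    [0,0,3,0,0,0],
    [0,0,3,0,0,0],
    [0,0,3,0,0,0],
    [0,0,0,0,0,0],
  ],
)

```text
clock: 37.2
position: [0.4002, -0.198, 0.1393]
ee_rot: [-3.141, 0.002, 0.01]
force: [-0.4, 0.1, -0.3]
width: 0.716
```

Call:
apply_moves(
  commands=[
    [0,0,0,0,0,0],
    [0,0,0,0,0,0],
  ],
)

```text
clock: 37.4
position: [0.4027, -0.1996, 0.1435]
ee_rot: [3.141, -0.003, 0.003]
force: [-0.1, -0.2, -0.5]
width: 0.716
```

```bash
python3 -c "
from h import *
go(397,-201,44,-0.4)
"
```

```text
t 37.4 p [ 402.7 -199.6  143.5] yaw -0.1 tilt [ 0.03 -0.1  -0.  ] w 65.9 F [-0.1 -0.2 -0.5] q [-0.16  0.32  0.63  2.15 -0.27  0.75  0.65]
  turn about tool z rad 0.0052 deg world -0.3 other way -3.136
  shift cm (after turn) [-0.57  0.14  9.95] n rows 1.9938337693463766
```

Call:
apply_moves(
  commands=[
    [-0.5,0.1,2,0,0,0.005],
    [0,0,2,0,0,0],
    [0,0,2,0,0,0],
    [0,0,0,0,0,0],
    [0,0,0,0,0,0],
  ],
)

```text
clock: 37.9
position: [0.3973, -0.2005, 0.0834]
ee_rot: [3.141, -0.011, 0.002]
force: [-0.7, -0.7, -0.4]
width: 0.718
```

```bash
python3 -c "
from h import *
go(397,-201,44,-0.4)
"
```

```text
t 37.9 p [ 397.3 -200.5   83.4] yaw -0.41 tilt [ 0.01 -0.07 -0.  ] w 66.1 F [-0.7 -0.7 -0.4] q [-0.07  0.42  0.55  2.21 -0.39  0.6   0.75]
  turn about tool z rad -0.0001 deg world 0.01 other way 3.141
  shift cm (after turn) [-0.03  0.05  3.94] n rows 0.7890437818793731
```

Call:
apply_moves(
  commands=[
    [0,0.05,1.2,0,0,0],
    [0,0,1.2,0,0,0],
    [0,0,0.9,0,0,0],
    [0,0,0.6,0,0,0],
    [0,0,0,0,0,0],
  ],
)

```text
clock: 38.4
position: [0.396, -0.2007, 0.0424]
ee_rot: [-3.141, 0.012, 0.003]
force: [0.7, 0.8, -0.6]
width: 0.716
```

```bash
python3 -c "
from h import *
go(397,-201,43,-0.4)
"
```

```text
t 38.4 p [ 396.  -200.7   42.4] yaw -0.42 tilt [-0.03  0.1  -0.  ] w 65.9 F [ 0.7  0.8 -0.6] q [-0.01  0.49  0.47  2.24 -0.46  0.5   0.82]
  turn about tool z rad -0.0004 deg world 0.02 other way 3.141
  shift cm (after turn) [ 0.1   0.03 -0.06] n rows 0.02454642230612831
```

Call:
apply_moves(
  commands=[
    [0.1,0,0.1,0,0,0],
    [0,0,0,0,0,0],
  ],
)

```text
clock: 38.6
position: [0.3979, -0.2009, 0.0425]
ee_rot: [3.141, -0.011, 0.001]
force: [0.4, -0.2, -1.2]
width: 0.717
```

Call:
apply_moves(
  commands=[
    [0,0,0,0,0,0],
    [0,0,0,0,0,0],
    [0,0,0,0,0,0],
    [0,0,0,0,0,0],
  ],
  claw=-0.6,
)

```text
clock: 39.0
position: [0.3977, -0.2008, 0.0425]
ee_rot: [-3.142, 0.011, -0.001]
force: [0.1, 0.4, 1.0]
width: 0.799
```

Call:
apply_moves(
  commands=[
    [0,0,-2,0,0,0],
    [0,0,-4,0,0,0],
    [0,0,-5,0,0,0],
    [0,0,-5,0,0,0],
    [0,0,-5,0,0,0],
  ],
)

```text
clock: 39.5
position: [0.3969, -0.2009, 0.2543]
ee_rot: [3.141, -0.012, -0.001]
force: [2.2, 0.9, -0.6]
width: 0.799
```

```bash
python3 -c "
from h import *
go()
snap('wrist','w19'); snap('top','t19')
"
```

```text
t 39.5 p [ 396.9 -200.9  254.3] yaw -0.45 tilt [0.01 0.03 0.  ] w 73.5 F [ 2.2  0.9 -0.6] q [-0.29  0.14  0.73  2.02 -0.11  1.02  0.48]
  shift cm (after turn) [0. 0. 0.] n rows 5.551115123125783e-16
```

View pics/w19.png

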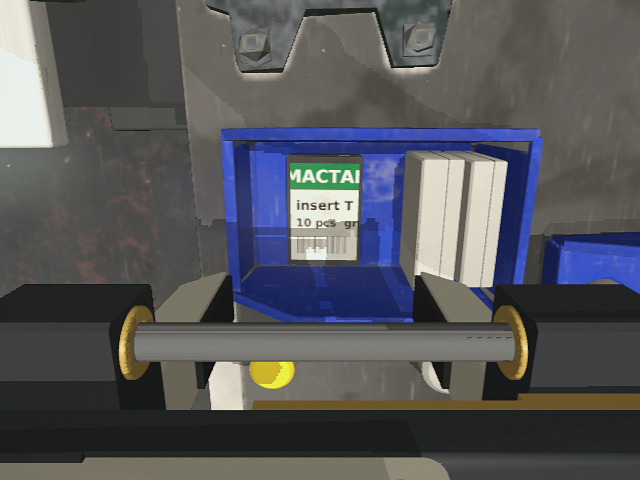

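View pics/t19.png

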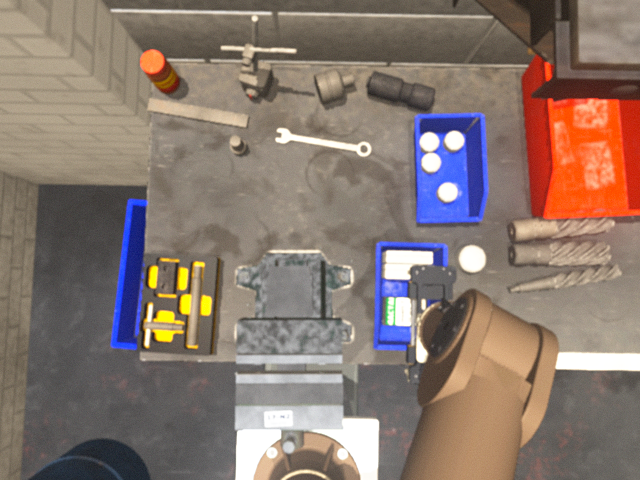

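```bash
python3 chk.py w12; python3 - <<'E'
from h import *
p,d,c=load('w19');X=cloud(d,c);k=X[160:262,292:358].reshape(-1,3); A=np.c_[k[:,:2],np.ones(len(k))]
print('carton centre',k.mean(0),'z',np.percentile(k[:,2],[5,50,95]),'slope',np.linalg.lstsq(A,k[:,2],rcond=None)[0][:2])
p,d,c=load('t19');X=cloud(cv2.medianBlur(d,5),c)
k=X[180:204,436:461].reshape(-1,3);k=k[k[:,2]>.025];print('cap',k.mean(0),len(k),'z med',np.median(k[:,2]))
p0,d0,_=load('top0')
for n,b in dict(spanner=(270,120,380,162),sleeve=(222,128,252,160)).items():
    print(n,'mean abs diff',np.abs(p[b[1]:b[3],b[0]:b[2]].astype(int)-p0[b[1]:b[3],b[0]:b[2]]).mean())
from h import chk if 0 else load
E
python3 - <<'E'
import sys; sys.path.insert(0,'.')
E
python3 chk.py t19; python3 -c "
from h import *
print(arm.observe()['dq'].round(4)); order.sign_off()" 
```

```text
jaw 4354 x [-93.4 -19.7] y [-48.9  -9.7] z [49.7 51. ] slope z/x,z/y [-0.003  0.007]
keystem 2419 x [41.  62.8] y [-70.4  19.4] z [36.8 39.3] slope z/x,z/y [ 0.011 -0.002]
bar 5300 x [-98.3  97.4] y [20.4 59.3] z [39.7 42.1] slope z/x,z/y [0.001 0.041]
jaw 573 x [-94.3 -20.5] y [-49.8  -9.5] z [49.7 53. ] slope z/x,z/y [0.004 0.006]
keystem 337 x [42. 62.] y [-70.9  19. ] z [36.6 41. ] slope z/x,z/y [ 0.057 -0.016]
bar 1145 x [-98.3  98.6] y [20.2 59.6] z [39.6 43.7] slope z/x,z/y [0.003 0.012]
[ 0.0248  0.0741 -0.0351  0.1026 -0.0648 -0.1102  0.0686]
the job is handed in; nothing more can be done  File "<stdin>", line 9
    from h import chk if 0 else load
                      ^^
SyntaxError: invalid syntax
```

The carton and cap check stopped on a typo of mine and the hand-in went through anyway. I'll run that check now on the pictures saved before the hand-in.

```bash
python3 - <<'E'
from h import *
p,d,c=load('w19');X=cloud(d,c);k=X[165:258,295:355].reshape(-1,3); A=np.c_[k[:,:2],np.ones(len(k))]
print('carton centre',k.mean(0).round(4),'z',np.percentile(k[:,2],[5,50,95]).round(4),'slope',np.linalg.lstsq(A,k[:,2],rcond=None)[0][:2].round(3))
p,d,c=load('t19');X=cloud(cv2.medianBlur(d,5),c)
k=X[180:204,436:461].reshape(-1,3);k=k[k[:,2]>.025];print('cap',k.mean(0).round(4),'z med',np.median(k[:,2]).round(4))
p0,d0,_=load('top0')
for n,b in dict(spanner=(270,120,380,162),sleeve=(222,128,252,160)).items():
    print(n,np.abs(p[b[1]:b[3],b[0]:b[2]].astype(int)-p0[b[1]:b[3],b[0]:b[2]]).mean().round(2))
E
```

```text
** On entry to DLASCL parameter number  4 had an illegal value
 ** On entry to DLASCL parameter number  4 had an illegal valueTraceback (most recent call last):
  File "<stdin>", line 3, in <module>
    x, resids, rank, s = _umath_linalg.lstsq(a, b, rcond,
                         ~~~~~~~~~~~~~~~~~~~^^^^^^^^^^^^^
                                             signature=signature)
                                             ^^^^^^^^^^^^^^^^^^^^
    raise LinAlgError("SVD did not converge in Linear Least Squares")
numpy.linalg.LinAlgError: SVD did not converge in Linear Least Squares
```

```bash
python3 - <<'E'
from h import *
p,d,c=load('w19');X=cloud(d,c);k=X[165:258,295:355].reshape(-1,3);k=k[~np.isnan(k[:,0])]; A=np.c_[k[:,:2],np.ones(len(k))]
print('carton',k.mean(0).round(4),'z',np.percentile(k[:,2],[5,50,95]).round(4),'slope',np.linalg.lstsq(A,k[:,2],rcond=None)[0][:2].round(3))
p,d,c=load('t19');X=cloud(cv2.medianBlur(d,5),c)
k=X[180:204,436:461].reshape(-1,3);k=k[k[:,2]>.025];print('cap',k.mean(0).round(4),'z med',np.median(k[:,2]).round(4))
p0,d0,_=load('top0')
for n,b in dict(spanner=(270,120,380,162),sleeve=(222,128,252,160)).items():
    print(n,np.abs(p[b[1]:b[3],b[0]:b[2]].astype(int)-p0[b[1]:b[3],b[0]:b[2]]).mean().round(2))
E
```

```text
carton [ 0.3985 -0.216   0.0266] z [0.0253 0.0266 0.0278] slope [ 0.002 -0.001]
cap [ 0.6712 -0.3098  0.0345] z med 0.0355
spanner 24.79
sleeve 24.41
```

I put all five parts in their places and handed the job in at about 40 s of the 134 s; no verdict is reported.

What the last checks showed, from pictures taken before the hand-in:

| Part | Where it is | Height check |
|---|---|---|
| Soft jaw | (-57, -29) mm in the foam frame | Top at 49.7 mm, 50 expected |
| Chuck key | Stem centred on its cutout within about 1 mm of x 52 | Top about 39 mm, 39 expected; cross bar rolled about 3° |
| Boring bar | In its groove, level | Top about 42 mm, 42 expected |
| Insert carton | Centred about 34 mm in front of the carton bin's middle | Top at 26.6 mm, so lying flat on the bin floor |
| Turned cap | Standing in the free part of the cap bin | Top about 35.5 mm, 36 expected |

- **Cap chosen:** I took the 43 mm light-grey cap and left the 60 mm one and the yellow one alone.
- **Release:** the gripper was open and about 0.25 m up, clear of everything.

Three checks were weaker than I wanted:
- **Late check:** the final carton and cap check stopped on a typo and did not run before the hand-in. I ran it afterwards on the saved pictures and it was fine.
- **Spanner and sleeve:** the pixel comparison of the top views before and after gave mean differences of about 25 levels, too noisy to use. By eye both stand at the same pixels as at the start, the sleeve at about (237,145) and the spanner at (278–370, 135–150).
- **Arm motion:** the arm still had a small swing, up to 0.11 rad/s in a joint, when I handed in.

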